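# Pack the tasting case and slide it to the collection bay

### The arm

A 7-joint arm with a two-finger parallel gripper is mounted at the origin on the work surface. World frame = base frame: x ahead of the robot, y to its left, z up, the work surface at z = 0. Lengths are in m, angles in degrees, forces in N, time in s.
With the tool pointing down it reaches from about 0.4 to 0.9 m from the base axis. Payload 5.5 kg.
Tool frame: the origin (TCP) lies on the mounting face of the last link; the fingertips stand 178 mm ahead of it and the grasp point (between the pads) lies 159 mm ahead of it (manip.pinch_z is the distance from the TCP to the grasp point, in m); x points along the fingers, z is the direction in which the jaws open and shut, and the axes are right-handed (so a half turn about x gives the same grasp; the last joint's range is limited). The gripper opens to 92 mm and grips with 3 to 60 N. Pads are 19 mm wide; open, the fingers measure 130 mm over their backs; the gripper's body (75 mm by 190 mm) begins 47 mm behind the grasp point.
Start: joints at [-58.029, 28.699, -24.465, 88.831, 12.651, 65.22, -12.049], TCP at [0.189, 0.622, 0.405] pointing down, gripper open.
Joint ranges: [-164.97, 164.97], [-17.58, 116.51], [-87.97, 89.64], [11.32, 138.91], [-80.73, 260.73], [10.89, 115.49], [-147.41, 147.41]. Speed limits (degrees/s): [147.25, 147.25, 180, 180, 180, 180, 180].

### API

Orientations are given as a 3x3 rotation matrix whose columns are the frame's x, y, z axes.
In Python, from cell import manip gives the robot as it stands.
- The arm moves only by the tool carry_out, never from a script. Its argument "commands" is one flat list of numbers, 7 for each row, row after row: the shift along the tool's x, y, z in mm, then the turn, a rotation vector about the tool's x, y, z in degrees, then the closure, from -1 (fully open) to 1 (shut). A call has 1 to 10 rows; each row shifts and turns the commanded pose from where the row before left it, along the tool's axes as they then stand; what a row does not reach is not made up. A row lasts 1/10 s, in which the tool goes at most 50 mm and 8.59 degrees, less where a joint would pass 70% of its speed; a pose out of reach is approached as far as the arm can. A call is refused whole if a number of a shift passes 50 or a number of a turn 8.59, either way. A call with a gripper value outside its range is refused whole. The fingers move at their own pace and stop on an object; the grip force is fixed at half the most. Time passes only in rows, so rows that do not move let the fingers close. It gives the time, the measured TCP pose, the force and the opening at its end, in the units of the state.
- manip.get_state(): the state, without advancing time (a new reading comes with each control period).
- manip.snapshot(name): name is "side" or "top"; returns (picture, depth): 384x512x3 uint8, red, green, blue; 384x512 float32, m along the optical axis (not along the pixel's ray), 0 where there is no reading.
- manip.calibration(name): a dict with "fovy" (degrees; the focal length in pixels is half the picture's height over the tangent of half this angle, whatever the lens; pixels are square), "cx", "cy" (the principal point, pixels), "T" (4x4, takes a point from camera to world coordinates). Camera axes: x right, y down, z forward; pixel columns grow to the right and rows downward; lengths in m; the calibration is good to about 2 mm. A picture is of the moment at which its call begins. calibration takes no time and is no camera call.
- manip.close_job(): hands the job in, once; it reports no verdict.
The state is a dict: "t": time; "joint_positions": joint angles; "joint_vel": joint speeds; "joint_torque": joint torques, N m; "tcp_pos": TCP position; "ee_rot": TCP orientation; "force": force on the tool from outside, world axes, zero at the start; "torque": the same for the moment, N m; "gripper_width": opening from 0.0 (shut) to 1.0 (fully open).
Only numpy, scipy, OpenCV 4.12 (cv2) and the standard library are available. Lean on these libraries where they do the work, as an engineer would, in place of code of your own. Each camera call takes 0.05 s, during which the arm holds its last target.

### The job

Pack the tasting case: pry its snug lid up with the blade of the label scraper and swing it open, lay the scraper back on its rubber mat, and stand every mini can on the bench upright in a pocket of its own in the case. Then shut the lid fully and, only after that, push the closed case along the bench, without lifting or tipping it, until it sits square inside the yellow tape outline. Leave the label rolls, label pack, tin, jar and coasters where they are.

Things in the scene. Friction and masses are not known exactly. Their poses are not given: they have to be found in the camera images.
- case: tasting case: loose black box, magenta hinged lid; 1.0 + 0.15 kg; 166 (x) x 194 (y) x 106 high lid shut; too wide to grasp. Origin: centre of footprint, on the underside, z up. Front is -x, hinge side +x (towards about +y of the world at the start). Walls 5 mm; outer faces at x = -69 (front), +83, y = +-97; open rim at z = 100. Flat sides and shut lid may be pushed
- slot (a point): middle of the mouth of the pry slot in the case's front, at (-83, 0, 95) mm in the case's axes. Slot: 10 mm high (z 90 to 100), 14 mm deep, all along the front, between a flange (x -83 to -69, z 82 to 90) and the shut lid, which overhangs as far; for a blade, too narrow for fingers. Axes as the case
- case_hinge (a point): middle of the lid's hinge line, at (83, 0, 103) mm in the case's axes; the hinge runs along the case's y
- lid (a joint): lid angle in rad: 0 shut, grows as the front edge rises, stops at 2.0 (leaning back). Flat plate 166 long x 194 wide x 6 thick, its mid-plane through the hinge line; a stiff hinge (about 0.17 N m) keeps it wherever it is left; raising it takes about 2 N at the front edge
- lid_lip (a point): middle of the lid's front edge, half-way through its 6 mm thickness, 166 mm from the hinge line (moves with the lid; its x points from the lip to the hinge)
- pocket1 (a point): front pocket on the +y side of the case: centre of its floor, 6 mm above the case's underside; 64 x 64 mm, between grey foam ribs 24 mm high (16 mm wide between pockets in y, 4 mm in x). Finger room beside a can, above the ribs: 25 mm on both y sides. Axes as the case
- pocket2 (a point): front pocket on the -y side: centre of its floor, 6 mm above the case's underside; 64 x 64 mm, between grey foam ribs 24 mm high (16 mm wide between pockets in y, 4 mm in x). Finger room beside a can, above the ribs: 25 mm on both y sides. Axes as the case
- pocket3 (a point): hinge-side pocket on the +y side: centre of its floor, 6 mm above the case's underside; 64 x 64 mm, between grey foam ribs 24 mm high (16 mm wide between pockets in y, 4 mm in x). Finger room beside a can, above the ribs: 25 mm on both y sides. Axes as the case
- pocket4 (a point): hinge-side pocket on the -y side: centre of its floor, 6 mm above the case's underside; 64 x 64 mm, between grey foam ribs 24 mm high (16 mm wide between pockets in y, 4 mm in x). Finger room beside a can, above the ribs: 25 mm on both y sides. Axes as the case
- scraper: label scraper, 0.13 kg, lying flat. Orange handle 110 x 28 wide x 22 high from x = -75 to +35; stiff steel blade 2 mm thick, half-way up the handle, from x = 31 to 95 (60 mm wide in its last 44 mm). Origin: on the handle's underside, 75 mm from its butt; +x points to the blade's edge, z up
- scraper_grip (a point): place to hold the scraper: in the handle, above its origin, half-way up (11 mm)
- scraper_tip (a point): middle of the blade's front edge, 95 mm ahead of scraper_grip at the same height
- mat: black rubber mat, fixed, 90 (x) x 220 (y) x 3 thick, the scraper's place. Origin: centre of its underside
- can1_mid (a point): centre of mini can 1 (44 mm above its underside), z along the can upwards: an upright full drinks can, 53 mm diameter, 88 tall, about 0.17 kg, aluminium with a black and magenta band. Two to four of the four cans are present
- can2_mid (a point): centre of mini can 2 (44 mm above its underside), z along the can upwards: an upright full drinks can, 53 mm diameter, 88 tall, about 0.17 kg, aluminium with a black and magenta band. Two to four of the four cans are present
- can3_mid (a point): centre of mini can 3 (44 mm above its underside), z along the can upwards: an upright full drinks can, 53 mm diameter, 88 tall, about 0.17 kg, aluminium with a black and magenta band. Two to four of the four cans are present
- can4_mid (a point): centre of mini can 4 (44 mm above its underside), z along the can upwards: an upright full drinks can, 53 mm diameter, 88 tall, about 0.17 kg, aluminium with a black and magenta band. Two to four of the four cans are present
- bay: yellow tape outline stuck flat on the bench, the collection bay: inside 202 (x) x 230 (y), tape 18 wide. Origin: its centre; the case belongs there with its x along the bay's x, either way round
- roll_a: label roll standing on end, white with dark bars, 100 diameter x 75 high, loose bystander, to be left alone; origin on its underside
- roll_b: label roll standing on end, white with green bars, 90 diameter x 60 high, loose bystander, to be left alone; origin on its underside
- cap_tin: round steel tin with a green lid, 80 diameter x 48 high, loose bystander, to be left alone; origin on its underside
- label_pack: white pack of flat labels with a green band, 60 x 50 x 25 high, loose bystander, to be left alone; origin on its underside
- cap_jar: clear jar with white cap, 60 diameter x 45 high, loose bystander, to be left alone; origin on its underside
- coasters: stack of round coasters, 80 diameter x 14 high, loose bystander, to be left alone; origin on its underside
Not all that is in view belongs to the job. Leave any blue look-alike of the part that bears can1_mid alone.

How it is judged:
By the outcome, as a careful person would: the job done as asked, in the order asked, and still so for the second after the job is handed in, with the robot touching nothing.
Of can1, can2, can3, can4 only 2 to 4 are there at a start; the rules pass over those that are not, and their reading is None.
At some moment in a run one of case, scraper may be knocked a few centimetres aside while the robot is not near it.
It also fails if it takes over 210 s, if anything falls off the work surface, if the arm or the gripper's body presses on something with over 40 N, if the wrist force passes 120 N, or if a joint passes its speed limit or range.

## Working session

There is one attempt and no reset: what is moved stays moved. The work goes in short steps, Python scripts to look and compute and a tool call to move; the robot and the scene stay as the last step left them, time stands still between calls to the robot, and variables do not carry over. Pictures are saved under pics/ and viewed, and the job is handed in when it is done.

Besides the shell and the picture viewer there is one more tool, called after "Call:" in YAML: its name, and indented under it one key for each argument. carry_out: Moves the arm, as the interface text tells. Its arguments: {"type":"object","properties":{"commands":{"type":"array","items":{"type":"number"}}},"required":["commands"]}

```bash
ls; mkdir -p pics; cat > h.py <<'E'
import numpy as np,cv2
from cell import manip
def cal(n):
    c=manip.calibration(n);f=192/np.tan(np.radians(c['fovy']/2));return f,c['cx'],c['cy'],np.array(c['T'])
def snap(n,name=None,sc=1.5):
    im,d=manip.snapshot(n)
    if name: cv2.imwrite(f'pics/{name}.png',cv2.resize(im[:,:,::-1],None,fx=sc,fy=sc))
    np.save(f'/tmp/{n}_im.npy',im);np.save(f'/tmp/{n}_d.npy',d)
    return im,d
def cloud(n,d):
    f,cx,cy,T=cal(n);v,u=np.mgrid[:384,:512]
    P=np.stack([(u-cx)/f*d,(v-cy)/f*d,d],-1)
    return P@T[:3,:3].T+T[:3,3]
def ray(n,u,v,z):
    f,cx,cy,T=cal(n);r=T[:3,:3]@np.array([(u-cx)/f,(v-cy)/f,1]);o=T[:3,3]
    return o+r*(z-o[2])/r[2]
def st():
    s=manip.get_state();print('t',s['t'],'tcp',np.round(s['tcp_pos'],4),'F',np.round(s['force'],1),'w',s['gripper_width']);print(np.round(s['ee_rot'],3).tolist(), np.round(s['joint_positions'],1))
    return s
E
python3 - <<'E'
from h import *
st()
for n in('side','top'):
    print(cal(n)); im,d=snap(n,n+'0');print(d.min(),d.max())
E
```

```text
pics
t 0.0 tcp [0.1888 0.6216 0.4036] F [ 0.  -0.7  0.5] w 0.9963175330177031
[[-0.001, -0.957, 0.291], [-0.002, 0.291, 0.957], [-1.0, 0.0, -0.002]] [-58.   28.8 -24.5  88.9  12.7  65.2 -12.1]
(np.float64(368.4189779157406), 256.0560834407231, 197.1352060588248, array([[-0.96735396, -0.19020434,  0.16747721,  0.39209284],
       [-0.25328624,  0.74779781, -0.61371371,  0.59202169],
       [-0.00850808, -0.63609807, -0.77156131,  0.88573004],
       [ 0.        ,  0.        ,  0.        ,  1.        ]]))
0.0 3.2804809
(np.float64(410.8223963707545), 263.71677644349234, 192.43164882220373, array([[-0.024856  , -0.99110531,  0.13073804,  0.39709808],
       [-0.99968685,  0.02426352, -0.00612303, -0.04811794],
       [ 0.0028964 , -0.13084929, -0.99139804,  1.3243625 ],
       [ 0.        ,  0.        ,  0.        ,  1.        ]]))
0.0 2.2491217
```

View pics/side0.png

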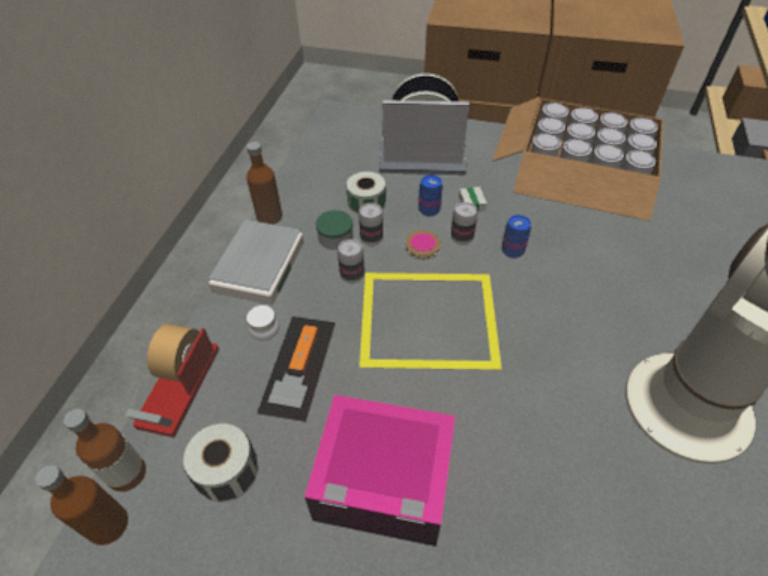

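View pics/top0.png

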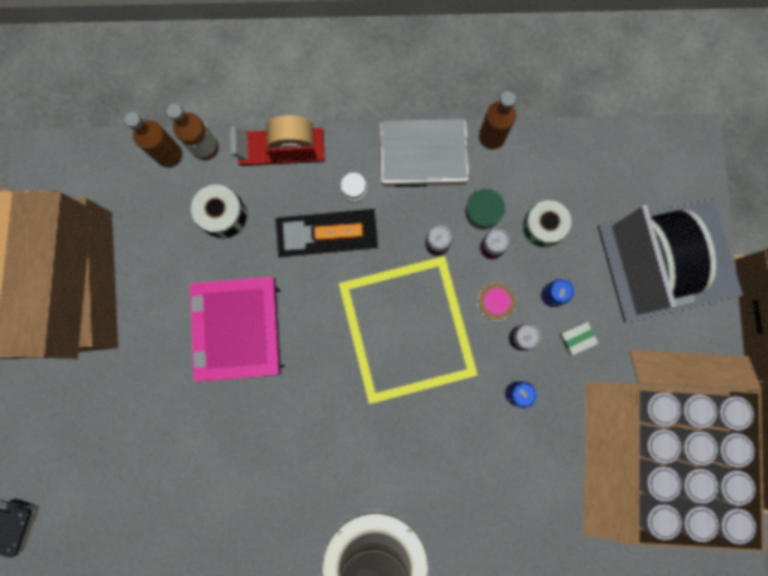

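```bash
cat >> h.py <<'E'
def masks(im):
    hsv=cv2.cvtColor(im,cv2.COLOR_RGB2HSV);h,s,v=[hsv[...,i].astype(int) for i in range(3)]
    return dict(mag=(h>145)&(h<172)&(s>150)&(v>80),yel=(h>22)&(h<36)&(s>130)&(v>100),ora=(h>5)&(h<18)&(s>180)&(v>120),blue=(h>105)&(h<125)&(s>150)&(v>60),dark=(v<45))
def rect(P):
    (c,wh,a)=cv2.minAreaRect(P[:,:2].astype(np.float32)*1000);return np.round(c,1),np.round(wh,1),round(a,2)
E
python3 - <<'E'
from h import *
for n in('top','side'):
    im=np.load(f'/tmp/{n}_im.npy');d=np.load(f'/tmp/{n}_d.npy');C=cloud(n,d);m=masks(im)
    ok=d>0
    q=m['mag']&ok&(C[...,2]>0.09)&(C[...,2]<0.12);print(n,'lid',rect(C[q]),np.median(C[q][:,2]),q.sum())
    q=m['yel']&ok&(abs(C[...,2])<0.01);print('bay',rect(C[q]),np.median(C[q][:,2]))
    # via rays
    q=m['ora']&ok&(C[...,2]<0.05);lab,_=0,0
    nn,lb,stt,_=cv2.connectedComponentsWithStats(q.astype(np.uint8))
    for i in range(1,nn):
        if stt[i][4]>60: print('orange',stt[i],rect(C[lb==i]),np.median(C[lb==i][:,2]))
    # objects of height 70-100 blobs
    q=ok&(C[...,2]>0.078)&(C[...,2]<0.1)&(C[...,0]>.2)&(C[...,0]<0.9)
    nn,lb,stt,ce=cv2.connectedComponentsWithStats(q.astype(np.uint8))
    for i in range(1,nn):
        if 40<stt[i][4]<2000: print('tall',ce[i].round(1),stt[i][4],rect(C[lb==i]),np.median(C[lb==i][:,2]).round(4),np.median(im[lb==i],0))
E
```

```text
top lid (array([487.6, 266.6]), array([192.5, 165. ]), 3.42) 0.1072046671478526 3412
bay (array([485.6, -78.3]), array([265. , 236.1]), 13.15) 0.0011708361899512854
orange [210 149  32  11 163] (array([700.3,  64.1]), array([34.5, 99.4]), 2.97) 0.02481261458716366
tall [329.2  88.1] 45 (array([ 886.2, -273.5]), array([53.8, 18. ]), 79.93) 0.0901 [43. 25. 14.]
tall [132.6  94.6] 68 (array([878.8, 350.5]), array([19. , 55.8]), 26.74) 0.091 [72.5 71.5 66. ]
tall [193.2  95.8] 217 (array([878.1, 160.3]), array([43.5, 97.7]), 0.09) 0.089 [107.  50.  41.]
tall [107.8  98.8] 65 (array([868.5, 425.8]), array([21.7, 57.4]), 42.97) 0.0893 [48. 30. 15.]
tall [ 63.5 183. ] 336 (array([608.2, 552. ]), array([300.4,  11.3]), 3.28) 0.089 [59. 45. 31.]
tall [423.9 176.1] 199 (array([ 598.8, -546.1]), array([196.9,   5.1]), 11.59) 0.0885 [56. 55. 56.]
tall [292.4 158. ] 201 (array([ 666. , -146.4]), array([48.5, 45.9]), 62.29) 0.0857 [159. 160. 165.]
tall [330.8 160.4] 206 (array([ 655.3, -264.1]), array([46.4, 47.2]), 85.29) 0.0853 [158. 159. 165.]
tall [184.1 216.9] 74 (array([492.1, 185.5]), array
[... 1924 characters left out ...]
55. ]
tall [247.1 141.4] 147 (array([ 653.5, -264.2]), array([45.2, 47.7]), 14.71) 0.0844 [157. 155. 157.]
tall [346.  149.3] 158 (array([ 340. , -304.8]), array([47.6, 47. ]), 40.29) 0.0849 [ 53.   90.  154.5]
tall [233.4 166.1] 168 (array([ 663.6, -147.5]), array([45.8, 49.4]), 15.77) 0.0843 [159.5 157.5 158. ]
tall [121.6 236.8] 351 (array([871.1, 159.3]), array([100.6,  44.2]), 82.33) 0.0865 [105.  63.  51.]
tall [ 77.2 307.4] 165 (array([877.5, 366.8]), array([59.5, 23.4]), 70.8) 0.0892 [91. 89. 81.]
tall [ 63.2 343.3] 179 (array([865.3, 444.2]), array([61.2, 29.4]), 75.27) 0.0887 [62. 44. 31.]
tall [249.5 343.2] 284 (array([481., 349.]), array([193.6,   3.5]), 3.2) 0.0879 [47. 34. 39.]
```

```bash
python3 - <<'E'
from h import *
im=np.load('/tmp/top_im.npy');a=cv2.resize(im[120:290,110:430][:,:,::-1],None,fx=2.5,fy=2.5,interpolation=cv2.INTER_CUBIC);cv2.imwrite('pics/c1.png',a)
im=np.load('/tmp/side_im.npy');a=cv2.resize(im[100:200,200:370][:,:,::-1],None,fx=4,fy=4,interpolation=cv2.INTER_CUBIC);cv2.imwrite('pics/c2.png',a)
E
```

```text
(no output)
```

View pics/c1.png

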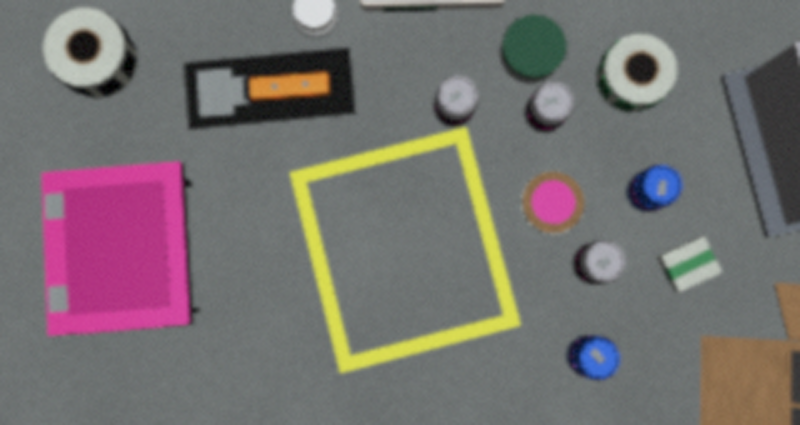

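View pics/c2.png

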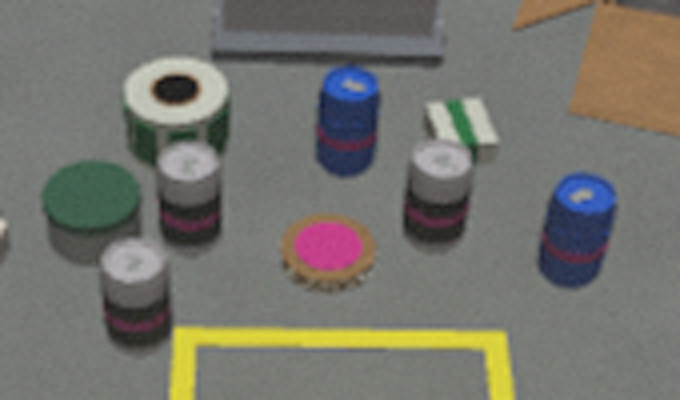

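The black-and-magenta banded cans are the three silver ones, at top-view pixels (439,240), (497,243) and (526,337) in the 1.5x picture. The blue ones at (560,292) and (522,394) are look-alikes, which the enlarged crop confirms. The case has its hinge plates on the +y (left) side, so its slot faces the bay. The scraper's blade also points to +y.

```bash
cat >> h.py <<'E'
from scipy.spatial.transform import Rotation as Ro
def down(jaw):  # tool pointing down, jaw axis (tool z) at angle jaw deg from world x
    a=np.radians(jaw);z=np.array([np.cos(a),np.sin(a),0]);x=np.array([0,0,-1.]);return np.stack([x,np.cross(z,x),z],1)
def plan(p,R):
    s=st();R0=np.array(s['ee_rot']);rv=Ro.from_matrix(R0.T@R).as_rotvec(degrees=True)
    dp=np.array(p)-s['tcp_pos'];print('turn(tool)',rv.round(2),'shift after turn mm',(R.T@dp*1000).round(1),'shift before turn',(R0.T@dp*1000).round(1))
E
python3 - <<'E'
from h import *
plan([.6985,.096,.40],down(3.3))
E
```

```text
t 0.1 tcp [0.1888 0.6216 0.4037] F [-0.5  0.4  0.3] w 0.998476248940641
[[-0.001, -0.957, 0.291], [-0.002, 0.291, 0.957], [-1.0, 0.0, -0.002]] [-58.   28.8 -24.5  88.9  12.7  65.2 -12. ]
turn(tool) [ 6.981e+01 -9.000e-02  6.000e-02] shift after turn mm [   3.7 -554.1  478.6] shift before turn [   4.4 -640.4 -354.9]
```

Call:
carry_out:
  commands: [0, 0, 0, 7, 0, 0, -0.2, 0, 0, 0, 7, 0, 0, -0.2, 0, 0, 0, 7, 0, 0, -0.2, 0, 0, 0, 7, 0, 0, -0.2, 0, 0, 0, 7, 0, 0, -0.2, 0, 0, 0, 7, 0, 0, -0.2, 0, 0, 0, 7, 0, 0, -0.2, 0, 0, 0, 7, 0, 0, -0.2, 0, 0, 0, 7, 0, 0, -0.2, 0, 0, 0, 7, 0, 0, -0.2]

```text
t: 1.1
tcp_pos: [0.1888, 0.6218, 0.4041]
ee_rot: [[-0.0, -0.049, 0.999], [-0.001, 0.999, 0.049], [-1.0, -0.001, -0.0]]
force: [-0.1, -0.3, 1.4]
gripper_width: 0.6
```

Call:
carry_out:
  commands: [0, -35, 30, 0, 0, 0, -0.2, 0, -35, 30, 0, 0, 0, -0.2, 0, -35, 30, 0, 0, 0, -0.2, 0, -35, 30, 0, 0, 0, -0.2, 0, -35, 30, 0, 0, 0, -0.2, 0, -35, 30, 0, 0, 0, -0.2, 0, -35, 30, 0, 0, 0, -0.2, 0, -35, 30, 0, 0, 0, -0.2, 0, -35, 30, 0, 0, 0, -0.2, 0, -35, 30, 0, 0, 0, -0.2]

```text
t: 2.1
tcp_pos: [0.5082, 0.2872, 0.4045]
ee_rot: [[-0.001, -0.054, 0.999], [-0.0, 0.999, 0.054], [-1.0, -0.0, -0.001]]
force: [0.9, 0.9, 0.0]
gripper_width: 0.6
```

```bash
python3 - <<'E'
from h import *
plan([.6985,.096,.40],down(3.3))
snap('top','t1');snap('side','s1')
E
```

```text
t 2.1 tcp [0.5082 0.2872 0.4045] F [0.9 0.9 0. ] w 0.5997227727273508
[[-0.001, -0.054, 0.999], [-0.0, 0.999, 0.054], [-1.0, -0.0, -0.001]] [-31.7  20.1  -0.5  99.4   0.2  60.6 -29.2]
turn(tool) [-0.18 -0.03  0.01] shift after turn mm [   4.5 -201.8  179. ] shift before turn [   4.4 -201.3  179.6]
```

Call:
carry_out:
  commands: [0, -33, 30, 0, 0, 0, -0.2, 0, -33, 30, 0, 0, 0, -0.2, 0, -33, 30, 0, 0, 0, -0.2, 0, -33, 30, 0, 0, 0, -0.2, 0, -33, 30, 0, 0, 0, -0.2, 0, -33, 30, 0, 0, 0, -0.2, 40, 0, 0, 0, 0, 0, -0.2, 40, 0, 0, 0, 0, 0, -0.2, 0, 0, 0, 0, 0, 0, -0.2, 0, 0, 0, 0, 0, 0, -0.2]

```text
t: 3.2
tcp_pos: [0.6974, 0.1013, 0.3239]
ee_rot: [[-0.003, -0.055, 0.998], [-0.0, 0.998, 0.055], [-1.0, -0.0, -0.003]]
force: [0.1, 0.1, 1.4]
gripper_width: 0.6
```

```bash
python3 - <<'E'
from h import *
plan([.6985,.096,.184],down(3.3))
im,d=snap('side','s2')
cv2.imwrite('pics/s2c.png',cv2.resize(im[150:330,120:320][:,:,::-1],None,fx=3,fy=3))
E
```

```text
t 3.2 tcp [0.6974 0.1013 0.3239] F [0.1 0.1 1.4] w 0.600267969577623
[[-0.003, -0.055, 0.998], [-0.0, 0.998, 0.055], [-1.0, -0.0, -0.003]] [-12.9  36.6   3.8  84.6  -2.6  59.1  -5.4]
turn(tool) [-0.16 -0.16  0.  ] shift after turn mm [139.9  -5.4   0.8] shift before turn [139.9  -5.4   1.2]
```

View pics/s2c.png

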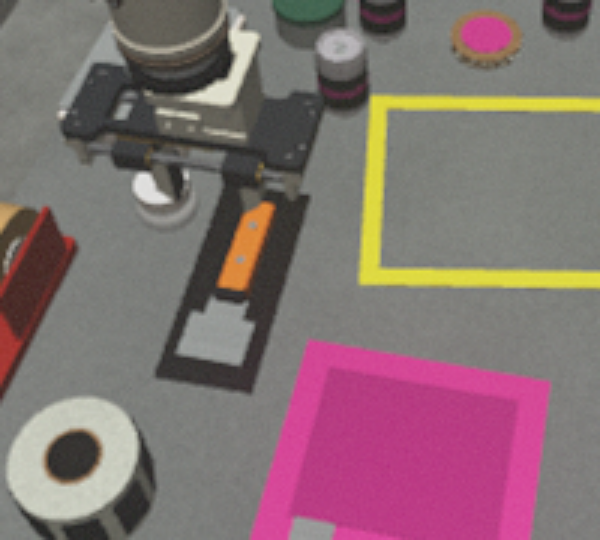

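Call:
carry_out:
  commands: [40, -5, 1, 0, 0, 0, -0.2, 40, 0, 0, 0, 0, 0, -0.2, 30, 0, 0, 0, 0, 0, -0.2, 20, 0, 0, 0, 0, 0, -0.2, 10, 0, 0, 0, 0, 0, -0.2, 0, 0, 0, 0, 0, 0, -0.2, 0, 0, 0, 0, 0, 0, -0.2]

```text
t: 3.95
tcp_pos: [0.7004, 0.0963, 0.1871]
ee_rot: [[0.004, -0.055, 0.999], [0.001, 0.999, 0.055], [-1.0, 0.0, 0.004]]
force: [0.0, 0.5, -0.5]
gripper_width: 0.602
```

Call:
carry_out:
  commands: [0, 0, 0, 0, 0, 0, 1, 0, 0, 0, 0, 0, 0, 1, 0, 0, 0, 0, 0, 0, 1, 0, 0, 0, 0, 0, 0, 1, 0, 0, 0, 0, 0, 0, 1, 0, 0, 0, 0, 0, 0, 1]

```text
t: 4.55
tcp_pos: [0.699, 0.096, 0.1852]
ee_rot: [[-0.0, -0.054, 0.999], [0.0, 0.999, 0.054], [-1.0, 0.0, -0.0]]
force: [-2.8, -0.5, 5.9]
gripper_width: 0.299
```

```bash
python3 - <<'E'
from h import *
st()
im,d=snap('side','s3')
cv2.imwrite('pics/s3c.png',cv2.resize(im[150:330,120:320][:,:,::-1],None,fx=3,fy=3))
E
```

```text
t 4.55 tcp [0.699  0.096  0.1852] F [-2.8 -0.5  5.9] w 0.2991740996408479
[[-0.0, -0.054, 0.999], [0.0, 0.999, 0.054], [-1.0, 0.0, -0.0]] [-12.1  46.3   3.2  87.6  -3.2  46.2  -4.6]
```

View pics/s3c.png

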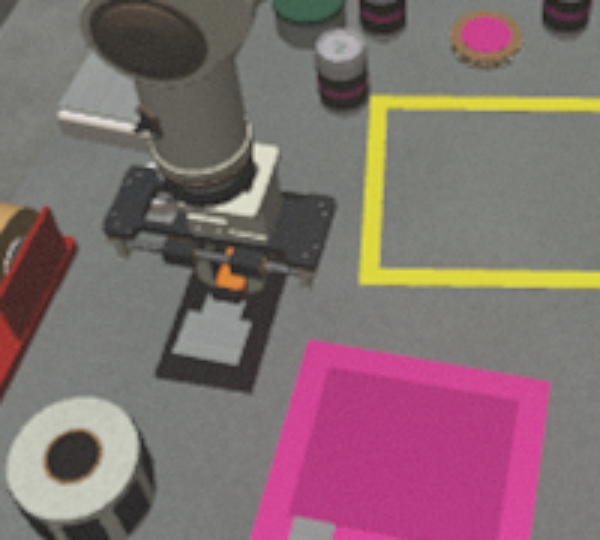

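Call:
carry_out:
  commands: [-10, 0, 0, 0, 0, 0, 1, -30, 0, 0, 0, 0, 0, 1, -40, 0, 0, 0, 0, 0, 1, -40, 0, -10, 0, 0, 0, 1, 0, -5, -40, 0, 0, 0, 1, 0, -5, -40, 0, 0, 0, 1, 0, -5, -40, 0, 0, 0, 1, 0, -5, -40, 0, 0, 0, 1, 0, -5, -30, 0, 0, 0, 1, 0, 0, 0, 0, 0, 0, 1]

```text
t: 5.6
tcp_pos: [0.4967, 0.0589, 0.3044]
ee_rot: [[-0.004, -0.054, 0.999], [-0.001, 0.999, 0.054], [-1.0, -0.001, -0.004]]
force: [0.6, 0.1, -1.8]
gripper_width: 0.305
```

```bash
python3 - <<'E'
from h import *
plan([.498,.080,.305],down(3.5))
im,d=snap('side','s4')
cv2.imwrite('pics/s4c.png',cv2.resize(im[180:360,160:340][:,:,::-1],None,fx=3.3,fy=3.3))
im,d=snap('top','t4')
cv2.imwrite('pics/t4c.png',cv2.resize(im[150:280,110:270][:,:,::-1],None,fx=4,fy=4))
E
```

```text
t 5.6 tcp [0.4967 0.0589 0.3044] F [ 0.6  0.1 -1.8] w 0.3045103651842105
[[-0.004, -0.054, 0.999], [-0.001, 0.999, 0.054], [-1.0, -0.001, -0.004]] [-12.9  19.4   3.7 115.8  -1.7  45.1  -5.2]
turn(tool) [-0.43 -0.25  0.03] shift after turn mm [-0.6 21.   2.6] shift before turn [-0.6 21.   2.4]
```

View pics/s4c.png

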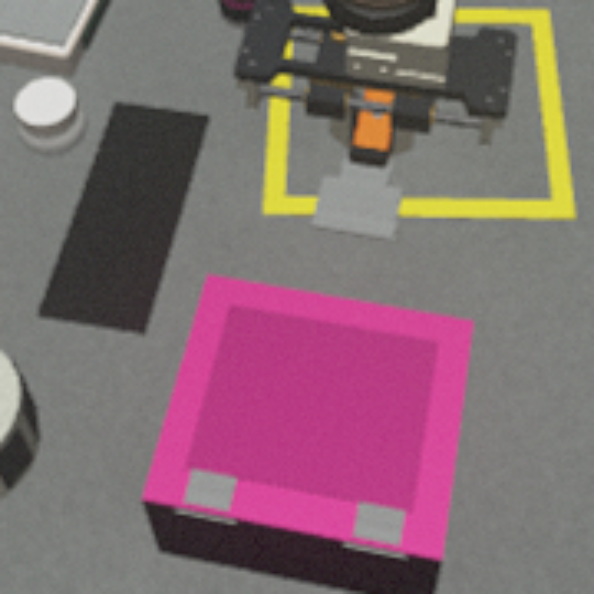

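View pics/t4c.png

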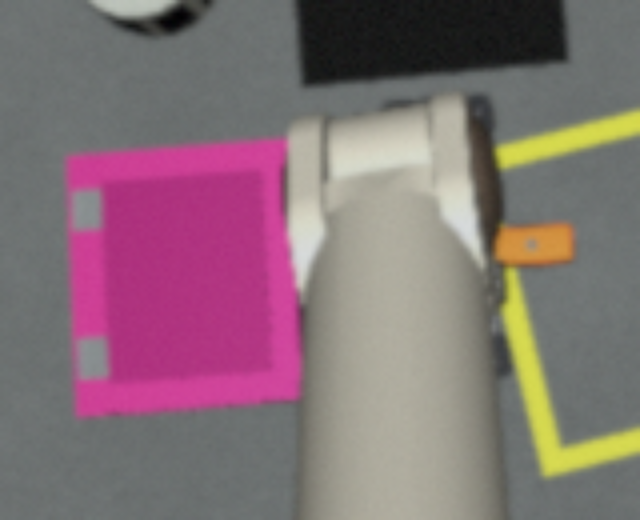

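```bash
cat >> h.py <<'E'
def lid(n='side'):
    im=np.load(f'/tmp/{n}_im.npy');d=np.load(f'/tmp/{n}_d.npy');C=cloud(n,d);m=masks(im)['mag']&(d>0)&(C[...,2]>.08)
    nn,lb,s,_=cv2.connectedComponentsWithStats(m.astype(np.uint8));i=1+np.argmax(s[1:,4]);P=C[lb==i];return P
E
python3 - <<'E'
from h import *
n='side'
im=np.load(f'/tmp/{n}_im.npy');d=np.load(f'/tmp/{n}_d.npy');C=cloud(n,d)
v,u=np.mgrid[:384,:512]
hsv=cv2.cvtColor(im,cv2.COLOR_RGB2HSV)
q=(u>250)&(u<285)&(v>228)&(v<255)&(C[...,2]>.09)&(C[...,2]<.16)&(hsv[...,1]<60)
P=C[q];print(q.sum(),P.min(0),P.max(0),np.median(P,0),rect(P))
# plane fit slope
A=np.c_[P[:,:2],np.ones(len(P))];print(np.linalg.lstsq(A,P[:,2],rcond=None)[0])
s=P[np.argsort(P[:,1])];print('tip rows',s[-40:].mean(0),np.percentile(P[:,1],[90,97,99]))
L=lid();print('lid',rect(L),np.median(L[:,2]))
q=(v>180)&masks(im)['mag']; 
c=cv2.findContours(q.astype(np.uint8),cv2.RETR_EXTERNAL,cv2.CHAIN_APPROX_NONE)[0];c=max(c,key=cv2.contourArea)
ap=cv2.approxPolyDP(c,6,True)[:,0];print([ (p.tolist(),ray(n,p[0],p[1],.106).round(4).tolist()) for p in ap])
E
```

```text
491 [0.46059795 0.0814045  0.13054501] [0.52189137 0.14767967 0.14181611] [0.49105019 0.11843841 0.13385172] (array([491.4, 114.5]), array([60.1, 64. ]), 3.82)
[-0.00717807 -0.00605652  0.13817316]
tip rows [0.4923698  0.14416621 0.13403414] [0.14092587 0.14489346 0.1455252 ]
lid (array([486.8, 266. ]), array([192.1, 167.3]), 3.29) 0.10620339329324308
[([223, 264], [0.5854, 0.1915, 0.106]), ([204, 331], [0.5751, 0.3536, 0.106]), ([292, 349], [0.3881, 0.3432, 0.106]), ([302, 277], [0.3969, 0.1782, 0.106])]
```

Call:
carry_out:
  commands: [20, 0, 0, 0.4, 0.2, 0, 1, 19, 0, 0, 0, 0, 0, 1, 0, 14, 1, 0, 0, 0, 1, 0, 14, 1, 0, 0, 0, 1, 0, 0, 0, 0, 0, 0, 1, 0, 0, 0, 0, 0, 0, 1]

```text
t: 6.3
tcp_pos: [0.502, 0.0894, 0.2666]
ee_rot: [[-0.002, -0.05, 0.999], [0.0, 0.999, 0.05], [-1.0, 0.0, -0.002]]
force: [-0.6, 0.4, -1.2]
gripper_width: 0.302
```

```bash
python3 - <<'E'
from h import *
plan([.496,.110,.2655],down(3.5))
E
```

```text
t 6.3 tcp [0.502  0.0894 0.2666] F [-0.6  0.4 -1.2] w 0.3022899748576258
[[-0.002, -0.05, 0.999], [0.0, 0.999, 0.05], [-1.0, 0.0, -0.002]] [-15.6  23.7   3.1 115.8  -1.9  40.7  -8.5]
turn(tool) [-0.65 -0.1  -0.03] shift after turn mm [ 1.1 20.9 -4.8] shift before turn [ 1.1 20.8 -5. ]
```

Call:
carry_out:
  commands: [1, 0, -5, -0.6, 0, 0, 1, 0, 7, 0, 0, 0, 0, 1, 0, 7, 0, 0, 0, 0, 1, 0, 6, 0, 0, 0, 0, 1, 0, 0, 0, 0, 0, 0, 1, 0, 0, 0, 0, 0, 0, 1]

```text
t: 6.9
tcp_pos: [0.4953, 0.1081, 0.2647]
ee_rot: [[-0.003, -0.058, 0.998], [-0.0, 0.998, 0.058], [-1.0, -0.0, -0.003]]
force: [0.4, -0.7, -0.8]
gripper_width: 0.304
```

```bash
python3 - <<'E'
from h import *
plan([.496,.110,.2655],down(3.5))
im,d=snap('side','s5')
cv2.imwrite('pics/s5c.png',cv2.resize(im[180:360,160:340][:,:,::-1],None,fx=3.3,fy=3.3))
L=lid();print('lid',rect(L),np.median(L[:,2]))
E
```

```text
t 6.9 tcp [0.4953 0.1081 0.2647] F [ 0.4 -0.7 -0.8] w 0.3038468925370284
[[-0.003, -0.058, 0.998], [-0.0, 0.998, 0.058], [-1.0, -0.0, -0.003]] [-17.6  23.6   2.7 116.2  -1.7  40.4 -10.5]
turn(tool) [-0.15 -0.2  -0.  ] shift after turn mm [-0.8  1.8  0.9] shift before turn [-0.8  1.8  0.8]
lid (array([486.7, 266.1]), array([191.9, 167.1]), 3.28) 0.1061336477542566
```

View pics/s5c.png

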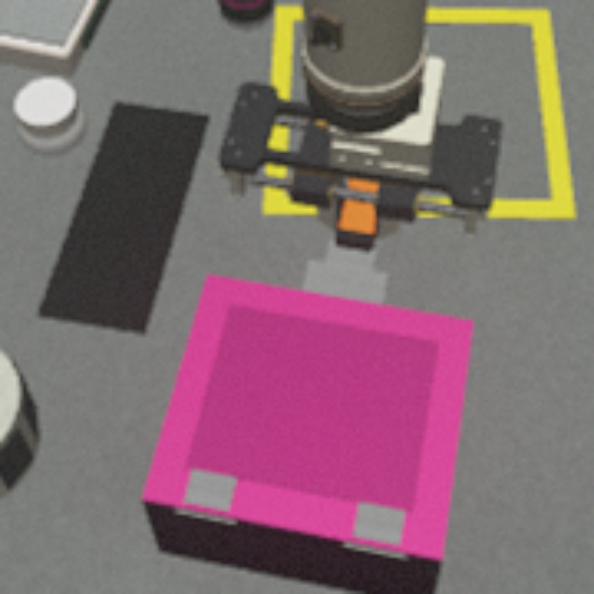

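Call:
carry_out:
  commands: [-3, 2, 0, 0, 0, 0, 1, -3, 0, 0, 0, 0, 0, 1, -3, 0, 0, 0, 0, 0, 1, -4, 0, 0, 0, 0, 0, 1, -5, 1, 0, 0, 0, 0, 1, -5, 1, 0, 0, 0, 0, 1, -5, 2, 0, 0, 0, 0, 1, -5, 2, 0, 0, 0, 0, 1, 0, 0, 0, 0, 0, 0, 1]

```text
t: 7.85
tcp_pos: [0.4951, 0.1163, 0.2986]
ee_rot: [[-0.002, -0.058, 0.998], [0.0, 0.998, 0.058], [-1.0, 0.001, -0.002]]
force: [0.2, -1.2, -1.5]
gripper_width: 0.306
```

```bash
python3 - <<'E'
from h import *
st()
im,d=snap('side','s6')
cv2.imwrite('pics/s6c.png',cv2.resize(im[180:360,160:340][:,:,::-1],None,fx=3.3,fy=3.3))
L=lid();print('lid',rect(L),np.median(L[:,2]),L[:,2].max(),L[:,2].min())
E
```

```text
t 7.85 tcp [0.4951 0.1163 0.2986] F [ 0.2 -1.2 -1.5] w 0.30552941722764315
[[-0.002, -0.058, 0.998], [0.0, 0.998, 0.058], [-1.0, 0.001, -0.002]] [-18.5  20.6   2.7 114.9  -1.4  44.6 -11.6]
lid (array([486.6, 268. ]), array([192.3, 164.1]), 3.01) 0.1218502397168918 0.13981959131802946 0.10252310408733345
```

View pics/s6c.png

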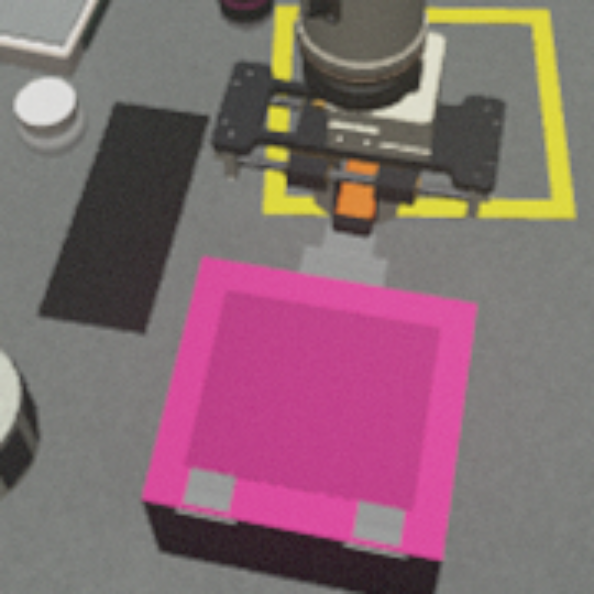

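Call:
carry_out:
  commands: [-10, 5, 0, 0, 0, 0, 1, -10, 5, 0, 0, 0, 0, 1, -9, 6, 0, 0, 0, 0, 1, -9, 6, 0, 0, 0, 0, 1, -9, 7, 0, 0, 0, 0, 1, -9, 7, 0, 0, 0, 0, 1, -9, 7, 0, 0, 0, 0, 1, -9, 7, 0, 0, 0, 0, 1, -8, 7, 0, 0, 0, 0, 1, 0, 0, 0, 0, 0, 0, 1]

```text
t: 8.9
tcp_pos: [0.492, 0.1747, 0.3811]
ee_rot: [[-0.002, -0.06, 0.998], [0.002, 0.998, 0.06], [-1.0, 0.002, -0.002]]
force: [0.2, 0.7, -1.9]
gripper_width: 0.303
```

```bash
python3 - <<'E'
from h import *
st()
im,d=snap('side','s7')
cv2.imwrite('pics/s7c.png',cv2.resize(im[180:360,160:340][:,:,::-1],None,fx=3.3,fy=3.3))
L=lid();print('lid',rect(L),np.median(L[:,2]),L[:,2].max(),L[:,2].min())
E
```

```text
t 8.9 tcp [0.492  0.1747 0.3811] F [ 0.2  0.7 -1.9] w 0.30333179483355865
[[-0.002, -0.06, 0.998], [0.002, 0.998, 0.06], [-1.0, 0.002, -0.002]] [-23.7  15.4   1.4 109.3  -0.6  55.4 -18.5]
lid (array([484.8, 299. ]), array([191.8, 106. ]), 3.46) 0.17810749644738233 0.23882415269633783 0.09616380718105633
```

View pics/s7c.png

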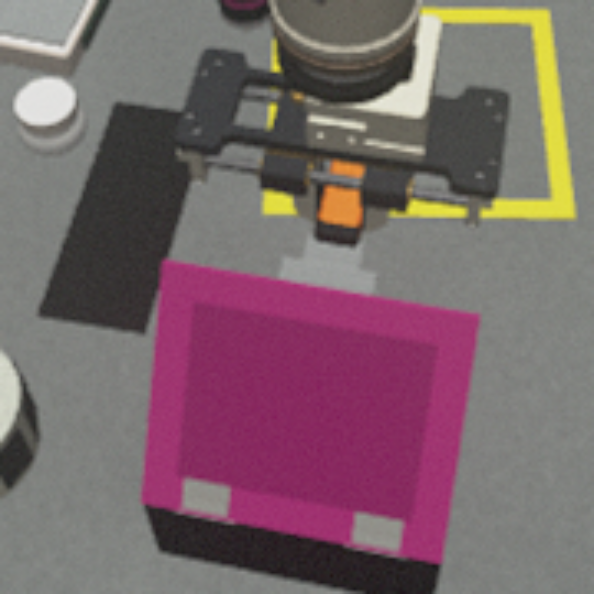

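Call:
carry_out:
  commands: [-7, 12, 0, 0, 0, 0, 1, -6, 12, 0, 0, 0, 0, 1, -6, 12, 0, 0, 0, 0, 1, -6, 13, 0, 0, 0, 0, 1, -3, 13, 0, 0, 0, 0, 1, -2, 14, 0, 0, 0, 0, 1, -2, 14, 0, 0, 0, 0, 1, 2, 14, 0, 0, 0, 0, 1, 3, 14, 0, 0, 0, 0, 1, 3, 13, 0, 0, 0, 0, 1]

```text
t: 9.95
tcp_pos: [0.4843, 0.305, 0.4034]
ee_rot: [[-0.003, -0.058, 0.998], [0.0, 0.998, 0.058], [-1.0, 0.0, -0.003]]
force: [0.7, -0.2, -1.2]
gripper_width: 0.301
```

Call:
carry_out:
  commands: [0, 5, 0, 0, 0, 0, 1, 0, 0, 0, 0, 0, 0, 1]

```text
t: 10.15
tcp_pos: [0.4837, 0.3097, 0.4032]
ee_rot: [[-0.004, -0.059, 0.998], [-0.0, 0.998, 0.059], [-1.0, 0.0, -0.004]]
force: [0.2, -0.4, -0.7]
gripper_width: 0.301
```

```bash
python3 - <<'E'
from h import *
st()
im,d=snap('side','s8')
L=lid();print('lid',rect(L),np.median(L[:,2]),L[:,2].max(),L[:,2].min())
im,d=snap('top','t8')
E
```

```text
t 10.15 tcp [0.4837 0.3097 0.4032] F [ 0.2 -0.4 -0.7] w 0.30100467235748724
[[-0.004, -0.059, 0.998], [-0.0, 0.998, 0.059], [-1.0, 0.0, -0.004]] [-33.6  19.3  -2.  100.7   0.6  60.3 -32.4]
lid (array([479.6, 381.4]), array([191.3,  65.9]), 2.75) 0.24792654524872815 0.2599671064848744 0.10806216170476712
```

View pics/s8.png

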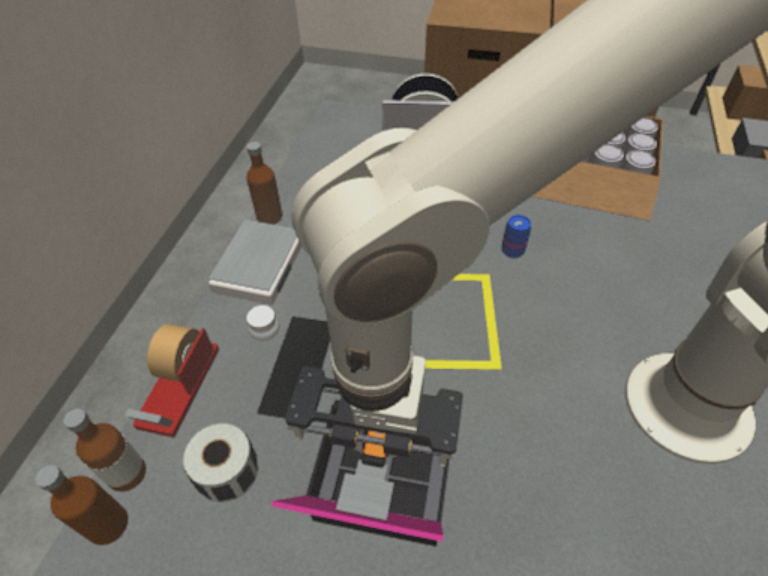

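Call:
carry_out:
  commands: [0, -20, 0, 0, 0, 0, 1, 0, -30, 0, 0, 0, 0, 1, 0, -30, 20, 0, 0, 0, 1, 0, -30, 30, 0, 0, 0, 1, 0, -30, 30, 0, 0, 0, 1, 0, -30, 30, 0, 0, 0, 1, 0, -30, 30, 0, 0, 0, 1, 10, -20, 30, 0, 0, 0, 1, 20, 0, 30, 0, 0, 0, 1, 0, 0, 0, 0, 0, 0, 1]

```text
t: 11.25
tcp_pos: [0.698, 0.0977, 0.3682]
ee_rot: [[-0.008, -0.054, 0.999], [-0.002, 0.999, 0.054], [-1.0, -0.002, -0.008]]
force: [-0.7, 0.6, -2.4]
gripper_width: 0.296
```

```bash
python3 - <<'E'
from h import *
plan([.699,.096,.1852],down(3.1))
im,d=snap('side','s9')
im,d=snap('top','t9')
E
```

```text
t 11.25 tcp [0.698  0.0977 0.3682] F [-0.7  0.6 -2.4] w 0.2960589123468587
[[-0.008, -0.054, 0.999], [-0.002, 0.999, 0.054], [-1.0, -0.002, -0.008]] [-13.   34.3   4.3  82.4  -2.6  63.9  -5.2]
turn(tool) [-0.03 -0.46  0.1 ] shift after turn mm [183.   -1.7   0.9] shift before turn [183.   -1.4   2.4]
```

View pics/s9.png

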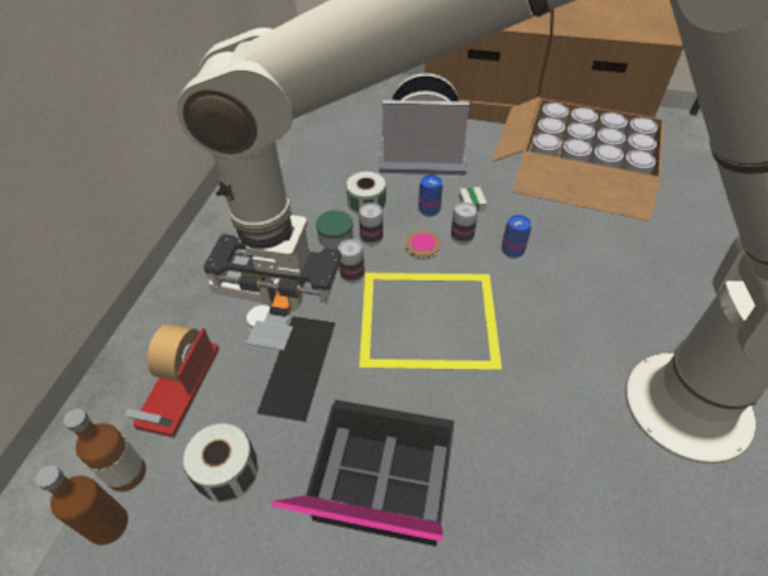

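Call:
carry_out:
  commands: [45, -1, 1, 0, -0.4, 0, 1, 45, 0, 0, 0, 0, 0, 1, 40, 0, 0, 0, 0, 0, 1, 25, 0, 0, 0, 0, 0, 1, 15, 0, 0, 0, 0, 0, 1, 8, 0, 0, 0, 0, 0, 1, 0, 0, 0, 0, 0, 0, 1, 0, 0, 0, 0, 0, 0, 1]

```text
t: 12.15
tcp_pos: [0.6986, 0.0997, 0.197]
ee_rot: [[0.006, -0.058, 0.998], [0.001, 0.998, 0.058], [-1.0, 0.0, 0.006]]
force: [0.1, 0.4, -1.0]
gripper_width: 0.306
```

```bash
python3 - <<'E'
from h import *
plan([.699,.096,.1852],down(3.1))
E
```

```text
t 12.15 tcp [0.6986 0.0997 0.197 ] F [ 0.1  0.4 -1. ] w 0.30578221921104604
[[0.006, -0.058, 0.998], [0.001, 0.998, 0.058], [-1.0, 0.0, 0.006]] [-12.6  45.2   3.4  87.7  -3.3  46.7  -4.7]
turn(tool) [ 0.22  0.36 -0.02] shift after turn mm [11.8 -3.8  0.2] shift before turn [11.8 -3.8  0.2]
```

Call:
carry_out:
  commands: [5, -2, 0, 0, 0.4, 0, 1, 5, -1, 0, 0, 0, 0, 1, 0, 0, 0, 0, 0, 0, 1, 0, 0, 0, 0, 0, 0, 1]

```text
t: 12.55
tcp_pos: [0.6981, 0.0963, 0.1852]
ee_rot: [[-0.003, -0.057, 0.998], [-0.0, 0.998, 0.057], [-1.0, -0.0, -0.003]]
force: [0.6, 0.1, -0.8]
gripper_width: 0.304
```

Call:
carry_out:
  commands: [1, 0, 0, 0, 0, 0, 1, 0, 0, 0, 0, 0, 0, 0, 0, 0, 0, 0, 0, 0, -0.2, 0, 0, 0, 0, 0, 0, -0.2, 0, 0, 0, 0, 0, 0, -0.2, -20, 0, 0, 0, 0, 0, -0.2, -40, 0, 0, 0, 0, 0, -0.2, -45, 0, 0, 0, 0, 0, -0.2, -45, 0, 0, 0, 0, 0, -0.2, -45, 0, 0, 0, 0, 0, -0.2]

```text
t: 13.55
tcp_pos: [0.6983, 0.0965, 0.3826]
ee_rot: [[-0.002, -0.058, 0.998], [0.0, 0.998, 0.058], [-1.0, 0.0, -0.002]]
force: [0.1, -0.0, 0.0]
gripper_width: 0.601
```

```bash
python3 - <<'E'
from h import *
plan([.666,-.147,.40],down(90))
im,d=snap('side','s10')
im,d=snap('top','t10')
E
```

```text
t 13.55 tcp [0.6983 0.0965 0.3826] F [ 0.1 -0.   0. ] w 0.6005227710313608
[[-0.002, -0.058, 0.998], [0.0, 0.998, 0.058], [-1.0, 0.0, -0.002]] [-12.8  33.5   4.2  81.8  -2.6  64.9  -4.9]
turn(tool) [-86.69  -0.09  -0.1 ] shift after turn mm [ -17.4   32.3 -243.5] shift before turn [ -17.3 -241.2  -46.4]
```

View pics/s10.png

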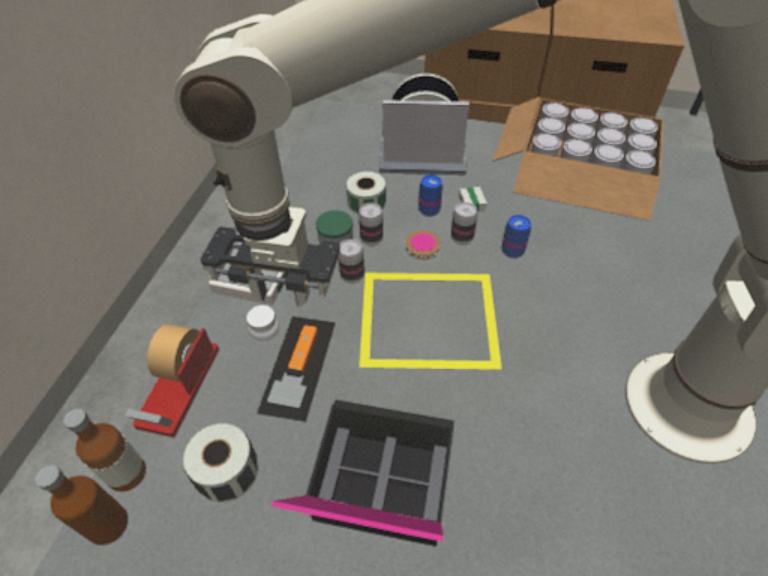

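```bash
python3 - <<'E'
from h import *
n='top'
im=np.load('/tmp/top_im.npy');d=np.load('/tmp/top_d.npy');C=cloud(n,d)
v,u=np.mgrid[:384,:512]
def circ(z0,z1,u0,u1,v0,v1,name):
    q=(d>0)&(C[...,2]>z0)&(C[...,2]<z1)&(u>u0)&(u<u1)&(v>v0)&(v<v1)
    nn,lb,s,c=cv2.connectedComponentsWithStats(q.astype(np.uint8))
    for i in range(1,nn):
        if s[i,4]>100:
            P=C[lb==i];(cc,r)=cv2.minEnclosingCircle((P[:,:2]*1000).astype(np.float32));print(name,np.round(cc,1),round(r,1),np.median(P[:,2]).round(4),c[i].round(1),s[i,4])
circ(.075,.1,280,385,140,280,'cans');circ(.04,.07,290,400,110,200,'tin/roll')
L=lid('top');print(rect(L))
# rim of case: z .095-.105 
q=(d>0)&(C[...,2]>.085)&(C[...,2]<.106)&(C[...,0]>.35)&(C[...,0]<.63)&(C[...,1]>.15)&(C[...,1]<.345);print('rim',rect(C[q]),q.sum())
E
python3 - <<'E'
from h import *
f=lambda x,y:np.array([486.9,266])+x*np.array([-.059,.998])+y*np.array([-.998,-.059])
for i,(x,y) in enumerate([(-27,40),(-27,-40),(41,40),(41,-40)]):print('pocket',i+1,f(x,y).round(1))
E
```

```text
cans [ 664.9 -146.2] 25.5 0.0856 [292.3 158.3] 214
cans [ 654.2 -263.9] 25.5 0.0853 [330.5 160.6] 215
cans [ 548.3 -391. ] 25.7 0.0856 [373.7 193.7] 223
cans [ 457.5 -316.9] 25.6 0.0855 [350.9 224.1] 228
cans [ 342.9 -304.2] 26.0 0.0849 [348.5 262.9] 240
tin/roll [ 815.7 -181. ] 32.8 0.0467 [300.5 114.5] 158
tin/roll [ 737.6 -250. ] 41.8 0.0483 [323.2 138. ] 508
tin/roll [ 699.9 -380.6] 47.3 0.06 [365.  147.9] 687
(array([480.7, 380.2]), array([189.3,  67.1]), 3.11)
rim (array([485.6, 298.6]), array([195.7,  94.2]), 0.71) 199
pocket 1 [448.6 236.7]
pocket 2 [528.4 241.4]
pocket 3 [444.6 304.6]
pocket 4 [524.4 309.3]
```

Call:
carry_out:
  commands: [0, -40, -8, 0, 0, 0, -0.8, 0, -40, -8, 0, 0, 0, -0.8, 0, -40, -8, 0, 0, 0, -0.8, 0, -40, -8, 0, 0, 0, -0.8, 0, -40, -7, 0, 0, 0, -0.8, 0, -41, -7, 0, 0, 0, -0.8, 0, 0, 0, 0, 0, 0, -0.8, 0, 0, 0, 0, 0, 0, -0.8]

```text
t: 14.45
tcp_pos: [0.666, -0.1488, 0.3801]
ee_rot: [[-0.003, -0.054, 0.999], [-0.001, 0.999, 0.054], [-1.0, -0.001, -0.003]]
force: [-0.2, 0.5, 0.5]
gripper_width: 0.9
```

```bash
python3 - <<'E'
from h import *
plan([.6645,-.1466,.231],down(3.4))
E
```

```text
t 14.45 tcp [ 0.666  -0.1488  0.3801] F [-0.2  0.5  0.5] w 0.9001163308709187
[[-0.003, -0.054, 0.999], [-0.001, 0.999, 0.054], [-1.0, -0.001, -0.003]] [ 5.7 31.4  6.8 85.8 -3.9 63.2 16.3]
turn(tool) [-0.3  -0.16  0.03] shift after turn mm [149.1   2.3  -1.4] shift before turn [149.1   2.4  -1. ]
```

Call:
carry_out:
  commands: [40, 2, -1, 0, 0, 0, -0.8, 40, 0, 0, 0, 0, 0, -0.8, 35, 0, 0, 0, 0, 0, -0.8, 24, 0, 0, 0, 0, 0, -0.8, 10, 0, 0, 0, 0, 0, -0.8, 0, 0, 0, 0, 0, 0, -0.8, 0, 0, 0, 0, 0, 0, 1, 0, 0, 0, 0, 0, 0, 1, 0, 0, 0, 0, 0, 0, 1, 0, 0, 0, 0, 0, 0, 1]

```text
t: 15.45
tcp_pos: [0.6654, -0.1449, 0.2314]
ee_rot: [[-0.002, -0.058, 0.998], [-0.0, 0.998, 0.058], [-1.0, -0.0, -0.002]]
force: [2.6, 0.4, 1.5]
gripper_width: 0.603
```

Call:
carry_out:
  commands: [0, 0, 0, 0, 0, 0, 1, -5, 0, 0, 0, 0, 0, 1, -15, 0, 0, 0, 0, 0, 1, -30, 0, 0, 0, 0, 0, 1, -40, 0, 0, 0, 0, 0, 1, -40, 0, 0, 0, 0, 0, 1, -30, 0, 0, 0, 0, 0, 1, 0, 0, 0, 0, 0, 0, 1]

```text
t: 16.25
tcp_pos: [0.667, -0.1453, 0.3975]
ee_rot: [[0.007, -0.057, 0.998], [-0.002, 0.998, 0.057], [-1.0, -0.002, 0.007]]
force: [0.3, -0.4, -0.4]
gripper_width: 0.574
```

```bash
python3 - <<'E'
from h import *
plan([.5244,.3093,.38],down(3.4))
im,d=snap('side','s11')
snap('top','t11')
L=lid('top');print(rect(L))
cv2.imwrite('pics/s11c.png',cv2.resize(im[60:300,120:340][:,:,::-1],None,fx=2.5,fy=2.5))
E
```

```text
t 16.25 tcp [ 0.667  -0.1453  0.3975] F [ 0.3 -0.4 -0.4] w 0.5735688526771319
[[0.007, -0.057, 0.998], [-0.002, 0.998, 0.057], [-1.0, -0.002, 0.007]] [ 5.3 30.3  6.8 85.1 -3.8 64.4 16.1]
turn(tool) [-0.1   0.4   0.14] shift after turn mm [  17.5  462.3 -115.4] shift before turn [  15.6  462.1 -116.4]
(array([480.7, 380. ]), array([189.6,  67.1]), 3.14)
```

View pics/s11c.png

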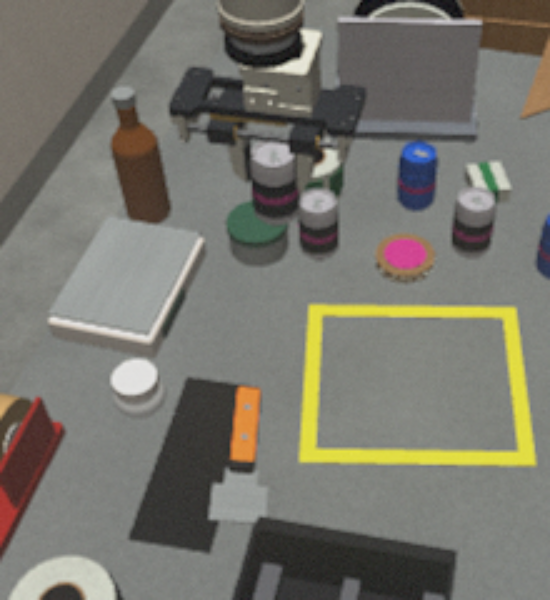

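Call:
carry_out:
  commands: [0, 46, -12, 0, 0, 0, 1, 0, 46, -12, 0, 0, 0, 1, 0, 46, -12, 0, 0, 0, 1, 0, 46, -12, 0, 0, 0, 1, 0, 46, -12, 0, 0, 0, 1, 0, 46, -12, 0, 0, 0, 1, 0, 46, -12, 0, 0, 0, 1, 0, 46, -11, 0, 0, 0, 1, 0, 46, -11, 0, 0, 0, 1, 0, 40, -11, 0, 0, 0, 1]

```text
t: 17.35
tcp_pos: [0.5205, 0.3039, 0.3888]
ee_rot: [[-0.007, -0.059, 0.998], [-0.001, 0.998, 0.059], [-1.0, -0.001, -0.007]]
force: [0.1, 0.4, -1.5]
gripper_width: 0.572
```

Call:
carry_out:
  commands: [0, 0, 0, 0, 0, 0, 1, 0, 0, 0, 0, 0, 0, 1]

```text
t: 17.55
tcp_pos: [0.521, 0.303, 0.3888]
ee_rot: [[-0.007, -0.061, 0.998], [-0.002, 0.998, 0.061], [-1.0, -0.002, -0.007]]
force: [0.0, -1.3, -2.0]
gripper_width: 0.57
```

```bash
python3 - <<'E'
from h import *
plan([.5244,.3093,.237],down(3.4))
im,d=snap('side','s12');C=cloud('side',d)
cv2.imwrite('pics/s12c.png',cv2.resize(im[200:380,140:340][:,:,::-1],None,fx=3,fy=3))
# flange / front rim of case seen from side cam
v,u=np.mgrid[:384,:512]
q=(d>0)&(C[...,2]>.092)&(C[...,2]<.104)&(C[...,1]<.25)&(C[...,1]>.12)&(C[...,0]<.63)&(C[...,0]>.35);print(q.sum(),rect(C[q]))
m=masks(im)['ora']&(d>0)&(C[...,2]<.05)
nn,lb,s,c=cv2.connectedComponentsWithStats(m.astype(np.uint8))
for i in range(1,nn):
    if s[i,4]>60:print('orange',c[i],s[i],rect(C[lb==i]),np.median(C[lb==i][:,2]))
E
```

```text
t 17.55 tcp [0.521  0.303  0.3888] F [ 0.  -1.3 -2. ] w 0.5697296469837
[[-0.007, -0.061, 0.998], [-0.002, 0.998, 0.061], [-1.0, -0.002, -0.007]] [-31.4  23.   -1.6  97.3   0.6  60.1 -29.7]
turn(tool) [ 0.12 -0.39  0.09] shift after turn mm [151.8   6.1   3.8] shift before turn [151.8   6.3   4.8]
117 (array([403.7, 217.8]), array([41.5, 66. ]), 23.54)
```

View pics/s12c.png

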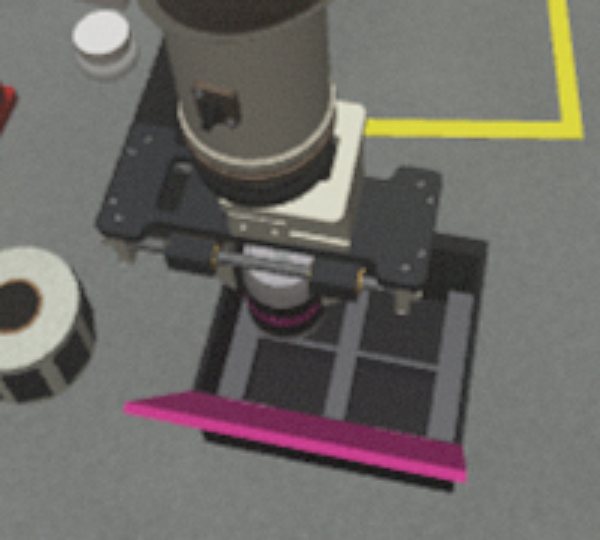

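Call:
carry_out:
  commands: [0, 6, 4, 0, -0.4, 0, 1, 30, 0, 0, 0, 0, 0, 1, 30, 0, 0, 0, 0, 0, 1, 20, 0, 0, 0, 0, 0, 1, 0, 0, 0, 0, 0, 0, 1, 0, 0, 0, 0, 0, 0, 1]

```text
t: 18.2
tcp_pos: [0.5272, 0.3071, 0.3106]
ee_rot: [[0.003, -0.056, 0.998], [-0.0, 0.998, 0.056], [-1.0, -0.001, 0.003]]
force: [0.6, 0.3, -1.5]
gripper_width: 0.574
```

```bash
python3 - <<'E'
from h import *
plan([.5244,.3093,.237],down(3.4))
E
```

```text
t 18.2 tcp [0.5272 0.3071 0.3106] F [ 0.6  0.3 -1.5] w 0.57395718497235
[[0.003, -0.056, 0.998], [-0.0, 0.998, 0.056], [-1.0, -0.001, 0.003]] [-31.6  28.6  -1.5 100.1   1.1  51.2 -30.4]
turn(tool) [-0.2   0.19  0.03] shift after turn mm [73.6  2.4 -2.6] shift before turn [73.6  2.4 -2.9]
```

Call:
carry_out:
  commands: [20, 2, -2, 0, 0.2, 0, 1, 20, 0, 0, 0, 0, 0, 1, 15, 0, 0, 0, 0, 0, 1, 10, 0, 0, 0, 0, 0, 1, 5, 0, 0, 0, 0, 0, 1, 0, 0, 0, 0, 0, 0, 1, 0, 0, 0, 0, 0, 0, 1]

```text
t: 18.9
tcp_pos: [0.5248, 0.3101, 0.2413]
ee_rot: [[0.001, -0.058, 0.998], [0.001, 0.998, 0.058], [-1.0, 0.001, 0.001]]
force: [0.2, 0.0, -1.1]
gripper_width: 0.57
```

```bash
python3 - <<'E'
from h import *
plan([.5244,.3093,.237],down(3.4))
E
```

```text
t 18.9 tcp [0.5248 0.3101 0.2413] F [ 0.2  0.  -1.1] w 0.5696218403457118
[[0.001, -0.058, 0.998], [0.001, 0.998, 0.058], [-1.0, 0.001, 0.001]] [-31.9  33.9  -1.6 102.1   1.2  43.9 -30.8]
turn(tool) [-0.1   0.06 -0.03] shift after turn mm [ 4.3 -0.8 -0.4] shift before turn [ 4.3 -0.8 -0.4]
```

Call:
carry_out:
  commands: [4, 0, 0, 0, 0, 0, 1, 0, 0, 0, 0, 0, 0, 1, 0, 0, 0, 0, 0, 0, -0.3, 0, 0, 0, 0, 0, 0, -0.3, 0, 0, 0, 0, 0, 0, -0.3, -15, 0, 0, 0, 0, 0, -0.3, -40, 0, 0, 0, 0, 0, -0.3, -45, 0, 0, 0, 0, 0, -0.3, -45, 0, 0, 0, 0, 0, -0.3, 0, -20, 0, 0, 0, 0, -0.3]

```text
t: 19.9
tcp_pos: [0.5266, 0.2941, 0.3904]
ee_rot: [[0.011, -0.062, 0.998], [0.01, 0.998, 0.062], [-1.0, 0.009, 0.012]]
force: [0.5, -0.4, 0.2]
gripper_width: 0.651
```

Call:
carry_out:
  commands: [0, -50, 0, 0, 0, 0, -0.3, 0, -50, 0, 0, 0, 0, -0.3, 0, -50, 0, 0, 0, 0, -0.3, 0, -50, 0, 0, 0, 0, -0.3, 0, -50, 0, 0, 0, 0, -0.3, 0, -50, 0, 0, 0, 0, -0.3, 0, 0, 0, 0, 0, 0, -0.3]

```text
t: 20.6
tcp_pos: [0.5426, -0.0186, 0.3831]
ee_rot: [[0.002, -0.045, 0.999], [-0.004, 0.999, 0.046], [-1.0, -0.004, 0.001]]
force: [-0.7, -0.1, -0.3]
gripper_width: 0.648
```

```bash
python3 - <<'E'
from h import *
st()
for n in('side','top'):
    im,d=snap(n,n+'13');C=cloud(n,d)
    L=lid(n);print(n,'lid',rect(L))
    m=masks(im)['ora']&(d>0)&(C[...,2]<.05)
    nn,lb,s,c=cv2.connectedComponentsWithStats(m.astype(np.uint8))
    for i in range(1,nn):
        if s[i,4]>60:
            P=C[lb==i];print('orange',c[i],s[i],rect(P),np.median(P[:,2]))
    hs=cv2.cvtColor(im,cv2.COLOR_RGB2HSV)
E
```

```text
t 20.6 tcp [ 0.5426 -0.0186  0.3831] F [-0.7 -0.1 -0.3] w 0.6475543734459684
[[0.002, -0.045, 0.999], [-0.004, 0.999, 0.046], [-1.0, -0.004, 0.001]] [ -6.1  17.2   6.2 106.5  -1.9  56.2   3.5]
side lid (array([480.3, 381.5]), array([191.8,  65.8]), 3.58)
orange [217.71889401 229.41935484] [212 215  12  29 217] (array([658.9,  37.4]), array([ 28.4, 112.6]), 13.88) 0.023759588291158873
top lid (array([481.1, 380.8]), array([189.6,  68.4]), 3.78)
```

View pics/side13.png

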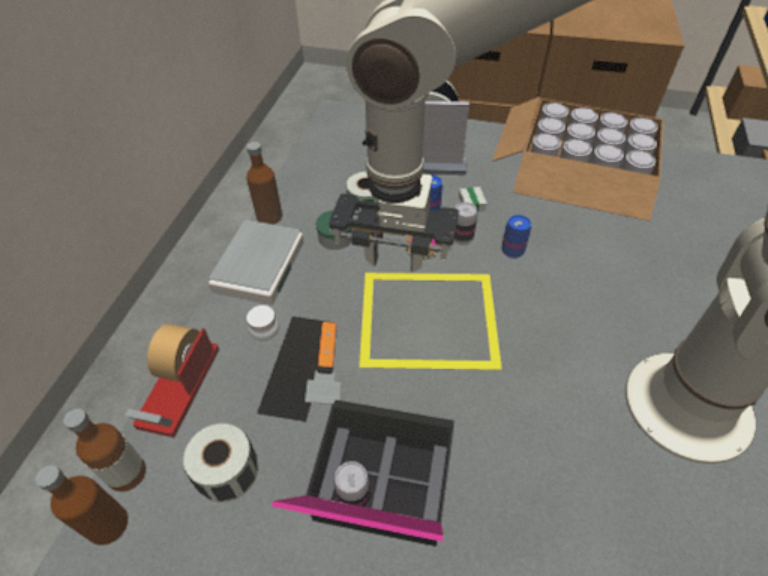

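View pics/top13.png

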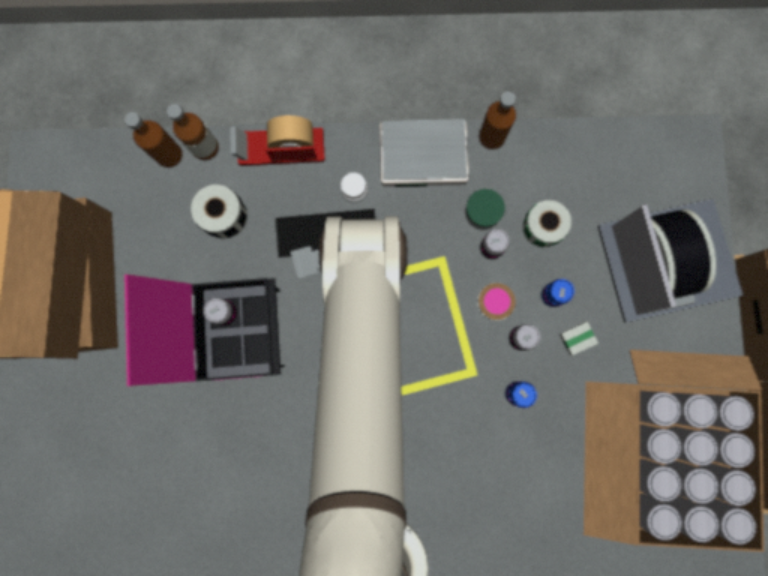

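```bash
python3 - <<'E'
from h import *
n='side'
im=np.load('/tmp/side_im.npy');d=np.load('/tmp/side_d.npy');C=cloud(n,d)
hs=cv2.cvtColor(im,cv2.COLOR_RGB2HSV)
v,u=np.mgrid[:384,:512]
m=masks(im)['ora']&(d>0)&(C[...,2]<.05)&(u<240);H=C[m]
b=(u>200)&(u<232)&(v>245)&(v<272)&(hs[...,1]<60)&(hs[...,2]>115)
B=C[b];print('handle',H.mean(0),'blade',b.sum(),rect(B),B.mean(0),np.median(B[:,2]))
A=np.c_[H[:,:2],np.ones(len(H))];print('slope',np.linalg.lstsq(A,H[:,2],rcond=None)[0])
w=np.linalg.svd(H[:,:2]-H[:,:2].mean(0))[2][0];print('axis',w,np.degrees(np.arctan2(w[1],w[0])))
dv=B.mean(0)-H.mean(0);print('dir',np.degrees(np.arctan2(dv[1],dv[0])))
# mat
mk=(hs[...,2]<58)&(abs(C[...,2])<.012)&(d>0)&(C[...,0]>.6)&(C[...,0]<.8)&(C[...,1]>-.1)&(C[...,1]<.25)
nn,lb,s,c=cv2.connectedComponentsWithStats(mk.astype(np.uint8));i=1+np.argmax(s[1:,4]);print('mat',rect(C[lb==i]),s[i])
im=cv2.resize(im[190:300,160:260][:,:,::-1],None,fx=5,fy=5);cv2.imwrite('pics/c13.png',im)
im0=cv2.imread('pics/side0.png');hs=cv2.cvtColor(im0,cv2.COLOR_BGR2HSV)
E
```

```text
handle [0.65457092 0.04713528 0.02356104] blade 577 (array([632.6, 123. ]), array([75.3, 80.2]), 16.99) [0.62766342 0.12882852 0.0080087 ] 0.010496176159183745
slope [-0.01443297 -0.01016942  0.03348779]
axis [-0.25503581  0.96693161] 104.77570719264524
dir 108.2304584539755
mat (array([699.2,  91.8]), array([ 86.5, 217. ]), 4.37) [ 172  212   43   68 1279]
```

View pics/c13.png

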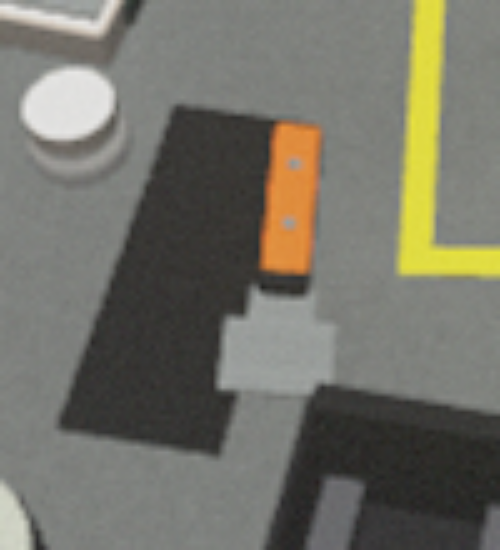

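```bash
python3 - <<'E'
from h import *
plan([.647,.073,.1855],down(16))
E
```

```text
t 20.7 tcp [ 0.5428 -0.0114  0.3826] F [-0.3  1.4 -0.1] w 0.6540633408439852
[[0.001, -0.054, 0.999], [0.0, 0.999, 0.054], [-1.0, 0.0, 0.001]] [ -6.4  17.3   5.7 106.5  -2.1  56.2   3.3]
turn(tool) [-12.92   0.06   0.  ] shift after turn mm [197.1  52.4 123.4] shift before turn [197.3  78.7 108.4]
```

Call:
carry_out:
  commands: [0, 0, 0, -6.5, 0, 0, -0.3, 0, 0, 0, -6.4, 0, 0, -0.3, 0, 13, 31, 0, 0, 0, -0.3, 0, 13, 31, 0, 0, 0, -0.3, 0, 13, 31, 0, 0, 0, -0.3, 30, 13, 30, 0, 0, 0, -0.3, 40, 0, 0, 0, 0, 0, -0.3, 40, 0, 0, 0, 0, 0, -0.3, 20, 0, 0, 0, 0, 0, -0.3, 0, 0, 0, 0, 0, 0, -0.3]

```text
t: 21.7
tcp_pos: [0.6443, 0.0771, 0.2479]
ee_rot: [[-0.008, -0.282, 0.959], [0.0, 0.959, 0.282], [-1.0, 0.002, -0.007]]
force: [-0.0, 0.9, 0.4]
gripper_width: 0.649
```

```bash
python3 - <<'E'
from h import *
plan([.647,.073,.1855],down(16))
im,d=snap('side')
cv2.imwrite('pics/s14c.png',cv2.resize(im[140:300,120:300][:,:,::-1],None,fx=3.5,fy=3.5))
E
```

```text
t 21.7 tcp [0.6443 0.0771 0.2479] F [-0.   0.9  0.4] w 0.64876282686765
[[-0.008, -0.282, 0.959], [0.0, 0.959, 0.282], [-1.0, 0.002, -0.007]] [-10.3  36.8   1.6  95.8  -1.4  47.9   8.3]
turn(tool) [ 0.39 -0.41 -0.14] shift after turn mm [62.4 -4.7  1.5] shift before turn [62.4 -4.9  1.9]
```

View pics/s14c.png

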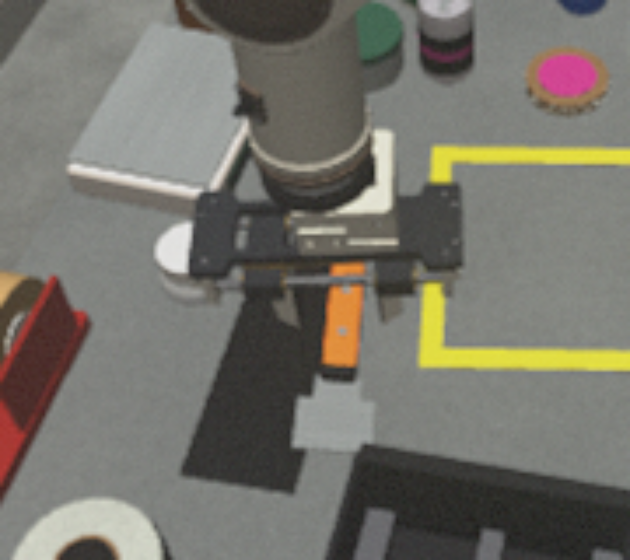

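Call:
carry_out:
  commands: [30, -5, 2, 0, -0.4, 0, -0.3, 20, 0, 0, 0, 0, 0, -0.3, 12, 0, 0, 0, 0, 0, -0.3, 0, 0, 0, 0, 0, 0, -0.3, 0, 0, 0, 0, 0, 0, 1, 0, 0, 0, 0, 0, 0, 1, 0, 0, 0, 0, 0, 0, 1, 0, 0, 0, 0, 0, 0, 1, -10, 0, 0, 0, 0, 0, 1, -30, 0, 0, 0, 0, 0, 1]

```text
t: 22.75
tcp_pos: [0.6478, 0.0702, 0.2272]
ee_rot: [[-0.0, -0.279, 0.96], [0.001, 0.96, 0.279], [-1.0, 0.001, 0.0]]
force: [-1.2, 0.5, -0.8]
gripper_width: 0.302
```

```bash
python3 - <<'E'
from h import *
plan([.699,.096,.2255],down(3.4))
im,d=snap('side')
cv2.imwrite('pics/s15c.png',cv2.resize(im[140:300,120:300][:,:,::-1],None,fx=3.5,fy=3.5))
E
```

```text
t 22.75 tcp [0.6478 0.0702 0.2272] F [-1.2  0.5 -0.8] w 0.3022379412361191
[[-0.0, -0.279, 0.96], [0.001, 0.96, 0.279], [-1.0, 0.001, 0.0]] [-9.7 38.5  1.6 96.  -1.5 45.6  8.8]
turn(tool) [ 1.281e+01  1.000e-02 -6.000e-02] shift after turn mm [ 1.7 22.7 52.6] shift before turn [ 1.8 10.5 56.4]
```

View pics/s15c.png

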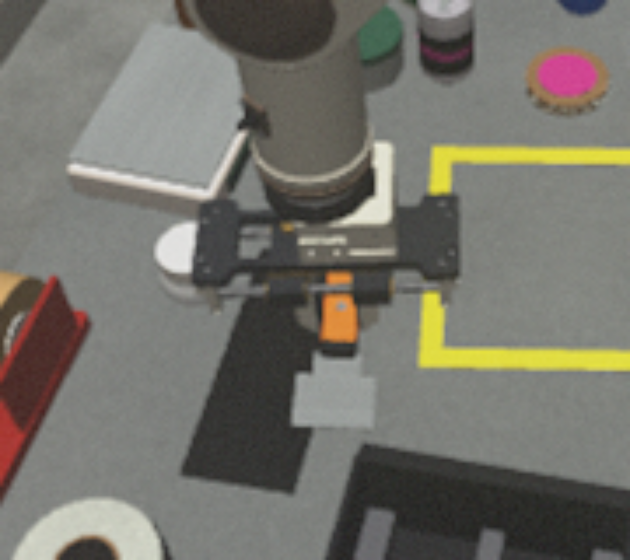

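Call:
carry_out:
  commands: [0, 0, 0, 6.4, 0, 0, 1, 0, 0, 0, 6.4, 0, 0, 1, 0, 9, 26, 0, 0, 0, 1, 0, 9, 26, 0, 0, 0, 1, 0, 0, 0, 0, 0, 0, 1, 20, 0, 0, 0, 0, 0, 1, 12, 0, 0, 0, 0, 0, 1, 0, 0, 0, 0, 0, 0, 1, 0, 0, 0, 0, 0, 0, 1]

```text
t: 23.7
tcp_pos: [0.7003, 0.0912, 0.1977]
ee_rot: [[0.005, -0.059, 0.998], [0.002, 0.998, 0.059], [-1.0, 0.001, 0.006]]
force: [-1.0, -0.4, -1.1]
gripper_width: 0.303
```

```bash
python3 - <<'E'
from h import *
plan([.699,.09,.1855],down(3.4))
im,d=snap('side')
cv2.imwrite('pics/s16c.png',cv2.resize(im[140:300,120:300][:,:,::-1],None,fx=3.5,fy=3.5))
E
```

```text
t 23.7 tcp [0.7003 0.0912 0.1977] F [-1.  -0.4 -1.1] w 0.3033287433009349
[[0.005, -0.059, 0.998], [0.002, 0.998, 0.059], [-1.0, 0.001, 0.006]] [-12.7  45.3   4.7  87.7  -4.6  46.9  -2.9]
turn(tool) [-0.    0.32 -0.08] shift after turn mm [12.2 -1.2 -1.4] shift before turn [12.2 -1.2 -1.4]
```

View pics/s16c.png

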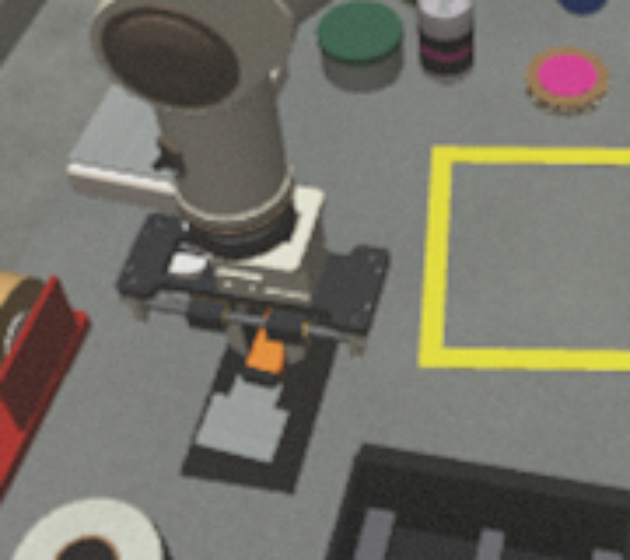

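Call:
carry_out:
  commands: [6, -1, -1, 0, 0.3, 0, 1, 6, 0, 0, 0, 0, 0, 1, 0, 0, 0, 0, 0, 0, 1, 0, 0, 0, 0, 0, 0, -0.3, 0, 0, 0, 0, 0, 0, -0.3, 0, 0, 0, 0, 0, 0, -0.3, -20, 0, 0, 0, 0, 0, -0.3, -45, 0, 0, 0, 0, 0, -0.3, -45, 0, 0, 0, 0, 0, -0.3, -45, 0, 0, 0, 0, 0, -0.3]

```text
t: 24.75
tcp_pos: [0.6995, 0.0901, 0.3437]
ee_rot: [[0.002, -0.059, 0.998], [0.002, 0.998, 0.059], [-1.0, 0.002, 0.002]]
force: [0.6, 0.9, 0.2]
gripper_width: 0.654
```

```bash
python3 - <<'E'
from h import *
plan([.654,-.264,.37],down(3.4))
im,d=snap('side')
cv2.imwrite('pics/s17c.png',cv2.resize(im[140:300,120:300][:,:,::-1],None,fx=3.5,fy=3.5))
E
```

```text
t 24.75 tcp [0.6995 0.0901 0.3437] F [0.6 0.9 0.2] w 0.6536075265347585
[[0.002, -0.059, 0.998], [0.002, 0.998, 0.059], [-1.0, 0.002, 0.002]] [-13.2  35.5   5.6  83.9  -3.8  60.7  -3.4]
turn(tool) [ 0.    0.11 -0.09] shift after turn mm [ -26.3 -350.8  -66.4] shift before turn [ -27.  -350.8  -66.4]
```

View pics/s17c.png

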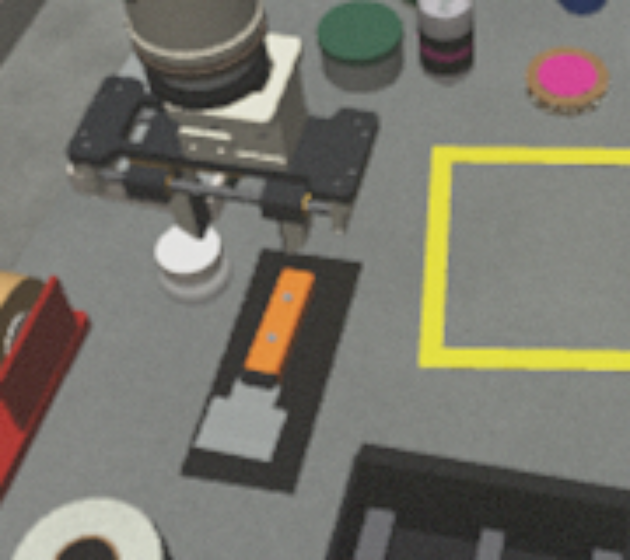

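Call:
carry_out:
  commands: [-5, -44, -8, 0, 0, 0, -0.6, -5, -44, -8, 0, 0, 0, -0.6, -5, -44, -8, 0, 0, 0, -0.6, -5, -44, -8, 0, 0, 0, -0.6, -5, -44, -8, 0, 0, 0, -0.6, 0, -44, -8, 0, 0, 0, -0.6, 0, -44, -9, 0, 0, 0, -0.6, 0, -43, -9, 0, 0, 0, -0.6, 0, 0, 0, 0, 0, 0, -0.6, 0, 0, 0, 0, 0, 0, -0.6]

```text
t: 25.8
tcp_pos: [0.6537, -0.2664, 0.3661]
ee_rot: [[0.002, -0.056, 0.998], [0.001, 0.998, 0.056], [-1.0, 0.001, 0.002]]
force: [0.5, 1.2, -1.1]
gripper_width: 0.797
```

```bash
python3 - <<'E'
from h import *
plan([.654,-.264,.231],down(3.4))
E
```

```text
t 25.8 tcp [ 0.6537 -0.2664  0.3661] F [ 0.5  1.2 -1.1] w 0.7973668560963458
[[0.002, -0.056, 0.998], [0.001, 0.998, 0.056], [-1.0, 0.001, 0.002]] [14.2 34.5  8.8 82.8 -5.7 63.1 27.2]
turn(tool) [-0.22  0.11 -0.05] shift after turn mm [135.1   2.4   0.4] shift before turn [135.1   2.3   0.2]
```

Call:
carry_out:
  commands: [40, 2, 0, 0, 0, 0, -0.6, 40, 0, 0, 0, 0, 0, -0.6, 30, 0, 0, 0, 0, 0, -0.6, 16, 0, 0, 0, 0, 0, -0.6, 8, 0, 0, 0, 0, 0, -0.6, 0, 0, 0, 0, 0, 0, -0.6, 0, 0, 0, 0, 0, 0, 1, 0, 0, 0, 0, 0, 0, 1, 0, 0, 0, 0, 0, 0, 1, 0, 0, 0, 0, 0, 0, 1]

```text
t: 26.8
tcp_pos: [0.6553, -0.2622, 0.2328]
ee_rot: [[0.004, -0.059, 0.998], [0.001, 0.998, 0.059], [-1.0, 0.001, 0.004]]
force: [0.1, 0.5, 3.7]
gripper_width: 0.57
```

Call:
carry_out:
  commands: [0, 0, 0, 0, 0, 0, 1, -5, 0, 0, 0, 0, 0, 1, -15, 0, 0, 0, 0, 0, 1, -30, 0, 0, 0, 0, 0, 1, -40, 0, 0, 0, 0, 0, 1, -40, 0, 0, 0, 0, 0, 1, -30, 0, 0, 0, 0, 0, 1, 0, 0, 0, 0, 0, 0, 1]

```text
t: 27.6
tcp_pos: [0.6557, -0.263, 0.3984]
ee_rot: [[0.011, -0.059, 0.998], [-0.002, 0.998, 0.059], [-1.0, -0.003, 0.011]]
force: [0.7, -0.7, -1.0]
gripper_width: 0.572
```

```bash
python3 - <<'E'
from h import *
plan([.5284,.2414,.39],down(3.4))
im,d=snap('side','s18')
snap('top','t18')
L=lid('top');print(rect(L))
L=lid('side');print(rect(L))
E
```

```text
t 27.6 tcp [ 0.6557 -0.263   0.3984] F [ 0.7 -0.7 -1. ] w 0.5724751321836619
[[0.011, -0.059, 0.998], [-0.002, 0.998, 0.059], [-1.0, -0.003, 0.011]] [13.8 32.8  9.  81.2 -5.5 65.8 26.9]
turn(tool) [-0.    0.64  0.15] shift after turn mm [  8.4 511.  -97.2] shift before turn [  6.  511.  -97.3]
(array([480.9, 380.6]), array([190. ,  66.3]), 3.2)
(array([480.1, 381.3]), array([191.7,  66.1]), 3.22)
```

View pics/s18.png

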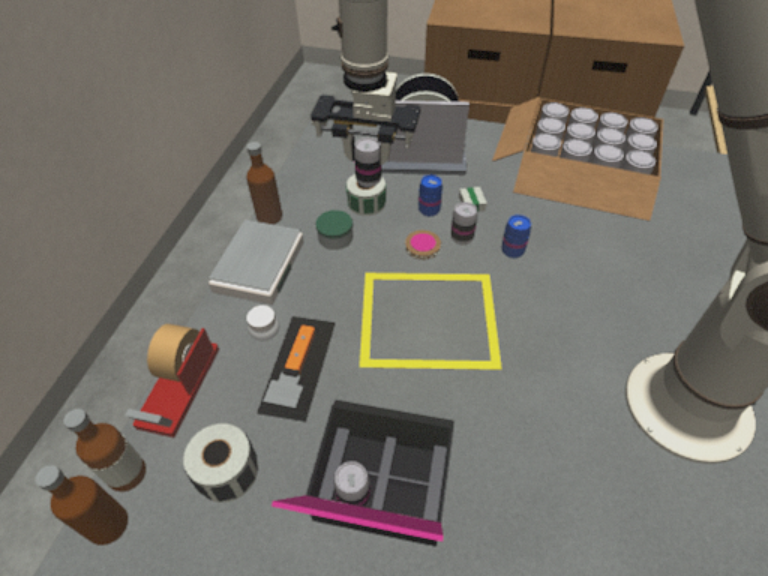

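Call:
carry_out:
  commands: [0, 46, -9, 0, 0, 0, 1, 0, 46, -9, 0, 0, 0, 1, 0, 46, -9, 0, 0, 0, 1, 0, 46, -9, 0, 0, 0, 1, 0, 46, -9, 0, 0, 0, 1, 0, 46, -9, 0, 0, 0, 1, 0, 46, -9, 0, 0, 0, 1, 0, 46, -9, 0, 0, 0, 1, 0, 46, -9, 0, 0, 0, 1, 0, 46, -8, 0, 0, 0, 1]

```text
t: 28.7
tcp_pos: [0.5364, 0.1931, 0.3897]
ee_rot: [[-0.003, -0.06, 0.998], [0.0, 0.998, 0.06], [-1.0, 0.0, -0.003]]
force: [0.9, 0.3, -2.1]
gripper_width: 0.573
```

Call:
carry_out:
  commands: [0, 30, -4, 0, 0, 0, 1, 0, 20, -3, 0, 0, 0, 1, 20, 0, 0, 0, 0, 0, 1, 20, 0, 0, 0, 0, 0, 1, 0, 0, 0, 0, 0, 0, 1, 0, 0, 0, 0, 0, 0, 1]

```text
t: 29.3
tcp_pos: [0.5277, 0.2409, 0.3504]
ee_rot: [[-0.002, -0.059, 0.998], [-0.0, 0.998, 0.059], [-1.0, 0.0, -0.002]]
force: [1.0, -0.1, -1.3]
gripper_width: 0.573
```

```bash
python3 - <<'E'
from h import *
plan([.5284,.2414,.237],down(3.4))
E
```

```text
t 29.3 tcp [0.5277 0.2409 0.3504] F [ 1.  -0.1 -1.3] w 0.5732448520483994
[[-0.002, -0.059, 0.998], [-0.0, 0.998, 0.059], [-1.0, 0.0, -0.002]] [-26.8  23.1  -0.5 102.7   0.2  54.3 -24. ]
turn(tool) [-0.   -0.12 -0.  ] shift after turn mm [113.4   0.5   0.7] shift before turn [113.4   0.5   1. ]
```

Call:
carry_out:
  commands: [30, 0, 1, 0, 0, 0, 1, 30, 0, 0, 0, 0, 0, 1, 20, 0, 0, 0, 0, 0, 1, 15, 0, 0, 0, 0, 0, 1, 10, 0, 0, 0, 0, 0, 1, 5, 0, 0, 0, 0, 0, 1, 0, 0, 0, 0, 0, 0, 1, 0, 0, 0, 0, 0, 0, 1]

```text
t: 30.1
tcp_pos: [0.53, 0.2418, 0.2428]
ee_rot: [[0.003, -0.059, 0.998], [0.002, 0.998, 0.059], [-1.0, 0.002, 0.003]]
force: [-0.6, 0.4, -1.2]
gripper_width: 0.566
```

```bash
python3 - <<'E'
from h import *
plan([.5284,.2414,.237],down(3.4))
E
```

```text
t 30.1 tcp [0.53   0.2418 0.2428] F [-0.6  0.4 -1.2] w 0.5662015255832744
[[0.003, -0.059, 0.998], [0.002, 0.998, 0.059], [-1.0, 0.002, 0.003]] [-26.7  31.6  -0.6 106.2   0.4  42.  -24.1]
turn(tool) [ 0.01  0.17 -0.12] shift after turn mm [ 5.8 -0.3 -1.6] shift before turn [ 5.8 -0.3 -1.6]
```

Call:
carry_out:
  commands: [5, 0, -1, 0, 0, 0, 1, 0, 0, 0, 0, 0, 0, 1, 0, 0, 0, 0, 0, 0, -0.3, 0, 0, 0, 0, 0, 0, -0.3, 0, 0, 0, 0, 0, 0, -0.3, -15, 0, 0, 0, 0, 0, -0.3, -40, 0, 0, 0, 0, 0, -0.3, -45, 0, 0, 0, 0, 0, -0.3, -40, -10, 0, 0, 0, 0, -0.3, 0, -40, 0, 0, 0, 0, -0.3]

```text
t: 31.1
tcp_pos: [0.5325, 0.1966, 0.3846]
ee_rot: [[0.013, -0.067, 0.998], [0.01, 0.998, 0.067], [-1.0, 0.009, 0.014]]
force: [0.9, -0.2, 0.2]
gripper_width: 0.653
```

Call:
carry_out:
  commands: [0, -46, -9, 0, 0, 0, -0.6, 0, -46, -9, 0, 0, 0, -0.6, 0, -46, -9, 0, 0, 0, -0.6, 0, -46, -9, 0, 0, 0, -0.6, 0, -46, -9, 0, 0, 0, -0.6, 0, -46, -9, 0, 0, 0, -0.6, 0, -46, -9, 0, 0, 0, -0.6, 0, -46, -9, 0, 0, 0, -0.6, 0, -46, -9, 0, 0, 0, -0.6, 0, -40, -9, 0, 0, 0, -0.6]

```text
t: 32.1
tcp_pos: [0.4677, -0.2696, 0.3773]
ee_rot: [[0.003, -0.058, 0.998], [0.001, 0.998, 0.058], [-1.0, 0.001, 0.003]]
force: [-0.1, -0.2, -0.6]
gripper_width: 0.803
```

```bash
python3 - <<'E'
from h import *
plan([.4575,-.317,.35],down(3.4))
im,d=snap('side','s19')
snap('top','t19')
L=lid('top');print(rect(L))
L=lid('side');print(rect(L))
E
```

```text
t 32.1 tcp [ 0.4677 -0.2696  0.3773] F [-0.1 -0.2 -0.6] w 0.8028668396999856
[[0.003, -0.058, 0.998], [0.001, 0.998, 0.058], [-1.0, 0.001, 0.003]] [ 15.1  17.6  14.5 107.5  -5.4  55.4  35.4]
turn(tool) [-0.05  0.17 -0.05] shift after turn mm [ 27.3 -46.7 -12.9] shift before turn [ 27.2 -46.8 -13. ]
(array([480.7, 381. ]), array([189.2,  67.5]), 3.33)
(array([480.2, 381.2]), array([191.9,  65.8]), 3.23)
```

View pics/s19.png

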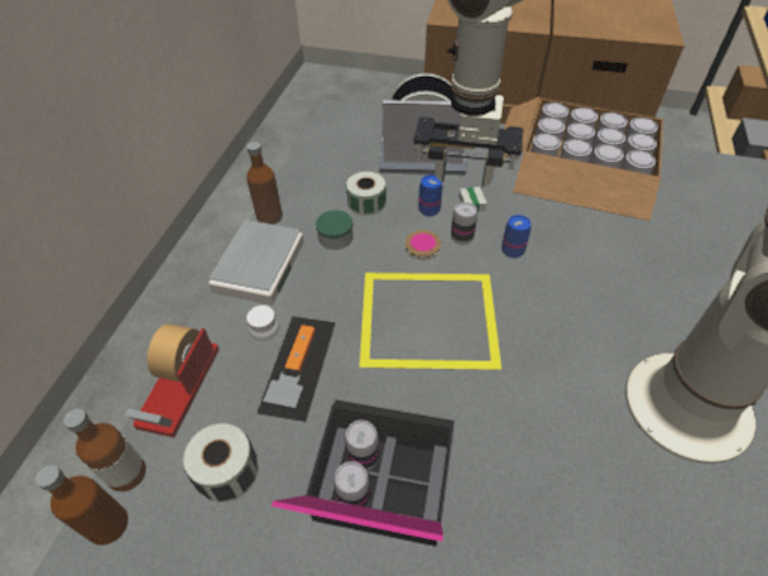

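Call:
carry_out:
  commands: [20, -24, -6, 0, 0, 0, -0.6, 7, -23, -7, 0, 0, 0, -0.6, 30, 0, 0, 0, 0, 0, -0.6, 20, 0, 0, 0, 0, 0, -0.6, 0, 0, 0, 0, 0, 0, -0.6, 0, 0, 0, 0, 0, 0, -0.6]

```text
t: 32.8
tcp_pos: [0.4587, -0.3142, 0.2996]
ee_rot: [[0.002, -0.06, 0.998], [0.002, 0.998, 0.06], [-1.0, 0.002, 0.002]]
force: [0.6, -0.1, 0.3]
gripper_width: 0.802
```

```bash
python3 - <<'E'
from h import *
plan([.4575,-.317,.231],down(3.4))
E
```

```text
t 32.8 tcp [ 0.4587 -0.3142  0.2996] F [ 0.6 -0.1  0.3] w 0.8022915391617206
[[0.002, -0.06, 0.998], [0.002, 0.998, 0.06], [-1.0, 0.002, 0.002]] [ 20.3  25.1  14.3 108.7  -8.4  47.1  42.4]
turn(tool) [ 0.05  0.09 -0.12] shift after turn mm [68.6 -2.7 -1.4] shift before turn [68.6 -2.8 -1.5]
```

Call:
carry_out:
  commands: [30, -3, -1, 0, 0, 0, -0.6, 25, 0, 0, 0, 0, 0, -0.6, 13, 0, 0, 0, 0, 0, -0.6, 0, 0, 0, 0, 0, 0, -0.6, 0, 0, 0, 0, 0, 0, 1, 0, 0, 0, 0, 0, 0, 1, 0, 0, 0, 0, 0, 0, 1, 0, 0, 0, 0, 0, 0, 1, 0, 0, 0, 0, 0, 0, 1, -5, 0, 0, 0, 0, 0, 1]

```text
t: 33.8
tcp_pos: [0.4574, -0.3175, 0.2359]
ee_rot: [[0.001, -0.06, 0.998], [0.002, 0.998, 0.06], [-1.0, 0.002, 0.001]]
force: [-0.4, 1.0, -1.8]
gripper_width: 0.575
```

Call:
carry_out:
  commands: [-15, 0, 0, 0, 0, 0, 1, -30, 0, 0, 0, 0, 0, 1, -40, 0, 0, 0, 0, 0, 1, -40, 0, 0, 0, 0, 0, 1, -30, 0, 0, 0, 0, 0, 1, 0, 0, 0, 0, 0, 0, 1]

```text
t: 34.4
tcp_pos: [0.4584, -0.3191, 0.3968]
ee_rot: [[0.01, -0.059, 0.998], [-0.003, 0.998, 0.059], [-1.0, -0.004, 0.01]]
force: [1.4, -0.3, -1.5]
gripper_width: 0.57
```

```bash
python3 - <<'E'
from h import *
plan([.4486,.2367,.39],down(3.4))
im,d=snap('side','s20')
L=lid('side');print(rect(L))
E
```

```text
t 34.4 tcp [ 0.4584 -0.3191  0.3968] F [ 1.4 -0.3 -1.5] w 0.5695244182558776
[[0.01, -0.059, 0.998], [-0.003, 0.998, 0.059], [-1.0, -0.004, 0.01]] [ 19.   18.1  16.  104.1  -6.   58.   40.8]
turn(tool) [-0.01  0.55  0.2 ] shift after turn mm [  6.8 555.4  23.1] shift before turn [  5.  555.4  22.9]
(array([480.1, 381.3]), array([191.6,  66. ]), 3.4)
```

View pics/s20.png

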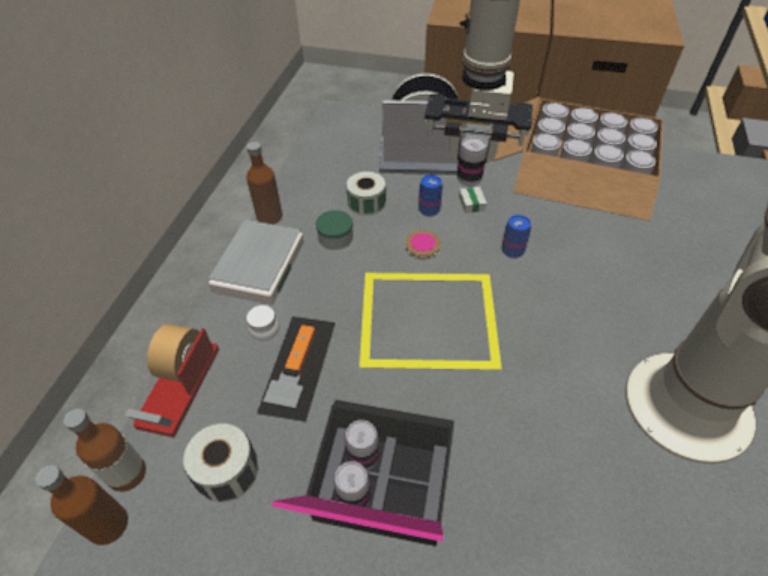

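Call:
carry_out:
  commands: [0, 46, 2, 0, 0, 0, 1, 0, 46, 2, 0, 0, 0, 1, 0, 46, 2, 0, 0, 0, 1, 0, 46, 2, 0, 0, 0, 1, 0, 46, 2, 0, 0, 0, 1, 0, 46, 2, 0, 0, 0, 1, 0, 46, 2, 0, 0, 0, 1, 0, 46, 2, 0, 0, 0, 1, 0, 46, 2, 0, 0, 0, 1, 0, 46, 2, 0, 0, 0, 1]

```text
t: 35.45
tcp_pos: [0.4488, 0.1439, 0.3905]
ee_rot: [[-0.001, -0.059, 0.998], [0.001, 0.998, 0.059], [-1.0, 0.001, -0.001]]
force: [1.3, 0.2, -2.0]
gripper_width: 0.572
```

Call:
carry_out:
  commands: [0, 40, 1, 0, 0, 0, 1, 0, 30, 1, 0, 0, 0, 1, 0, 20, 0, 0, 0, 0, 1, 0, 0, 0, 0, 0, 0, 1, 0, 0, 0, 0, 0, 0, 1]

```text
t: 35.95
tcp_pos: [0.446, 0.232, 0.3905]
ee_rot: [[-0.001, -0.06, 0.998], [-0.0, 0.998, 0.06], [-1.0, -0.0, -0.001]]
force: [1.1, -0.1, -2.0]
gripper_width: 0.572
```

```bash
python3 - <<'E'
from h import *
plan([.4486,.2367,.237],down(3.4))
E
```

```text
t 35.95 tcp [0.446  0.232  0.3905] F [ 1.1 -0.1 -2. ] w 0.5719042472440347
[[-0.001, -0.06, 0.998], [-0.0, 0.998, 0.06], [-1.0, -0.0, -0.001]] [-25.2  13.   -6.1 111.    1.6  56.1 -28.6]
turn(tool) [ 0.07 -0.06  0.01] shift after turn mm [153.5   4.6   2.9] shift before turn [153.5   4.6   3.1]
```

Call:
carry_out:
  commands: [30, 4, 2, 0, 0, 0, 1, 40, 0, 0, 0, 0, 0, 1, 30, 0, 0, 0, 0, 0, 1, 0, 0, 0, 0, 0, 0, 1, 20, 0, 0, 0, 0, 0, 1, 15, 0, 0, 0, 0, 0, 1, 10, 0, 0, 0, 0, 0, 1, 4, 0, 0, 0, 0, 0, 1, 0, 0, 0, 0, 0, 0, 1, 0, 0, 0, 0, 0, 0, 1]

```text
t: 36.95
tcp_pos: [0.4491, 0.2368, 0.2437]
ee_rot: [[0.003, -0.059, 0.998], [0.002, 0.998, 0.059], [-1.0, 0.002, 0.003]]
force: [-0.8, 0.1, -1.6]
gripper_width: 0.571
```

```bash
python3 - <<'E'
from h import *
plan([.4486,.2367,.237],down(3.4))
E
```

```text
t 36.95 tcp [0.4491 0.2368 0.2437] F [-0.8  0.1 -1.6] w 0.5709825855380928
[[0.003, -0.059, 0.998], [0.002, 0.998, 0.059], [-1.0, 0.002, 0.003]] [-26.3  25.8  -5.4 116.6   3.8  37.6 -30.8]
turn(tool) [-0.    0.16 -0.12] shift after turn mm [ 6.7 -0.1 -0.5] shift before turn [ 6.7 -0.1 -0.5]
```

Call:
carry_out:
  commands: [5, 0, 0, 0, 0, 0, 1, 1, 0, 0, 0, 0, 0, 1, 0, 0, 0, 0, 0, 0, -0.3, 0, 0, 0, 0, 0, 0, -0.3, 0, 0, 0, 0, 0, 0, -0.3, -15, 0, 0, 0, 0, 0, -0.3, -40, 0, 0, 0, 0, 0, -0.3, -45, 0, 0, 0, 0, 0, -0.3, -45, 0, 0, 0, 0, 0, -0.3, -40, 0, 0, 0, 0, 0, 0]

```text
t: 37.95
tcp_pos: [0.4482, 0.2364, 0.4241]
ee_rot: [[0.002, -0.06, 0.998], [0.002, 0.998, 0.06], [-1.0, 0.002, 0.003]]
force: [-0.0, 0.8, -0.5]
gripper_width: 0.601
```

Call:
carry_out:
  commands: [-40, 0, 0, 0, 0, 0, 0.5, -10, -40, 0, 0, 0, 0, 1, 0, -50, 0, 0, 0, 0, 1, 0, -50, 0, 0, 0, 0, 1, 0, 0, 0, 0, 0, 0, 1]

```text
t: 38.45
tcp_pos: [0.457, 0.0894, 0.4718]
ee_rot: [[0.002, -0.049, 0.999], [-0.001, 0.999, 0.049], [-1.0, -0.001, 0.002]]
force: [0.6, 0.4, -0.6]
gripper_width: 0.18
```

```bash
python3 - <<'E'
from h import *
plan([.476,.445,.475],down(3.4))
for n in('side','top'):
    im,d=snap(n,n+'21')
    L=lid(n);print(rect(L))
E
```

```text
t 38.45 tcp [0.457  0.0894 0.4718] F [ 0.6  0.4 -0.6] w 0.18039574115118465
[[0.002, -0.049, 0.999], [-0.001, 0.999, 0.049], [-1.0, -0.001, 0.002]] [-1.490e+01  4.000e+00  5.000e-01  1.103e+02  1.000e-01  6.560e+01
 -1.160e+01]
turn(tool) [-0.6   0.11  0.08] shift after turn mm [ -3.2 353.9  40.1] shift before turn [ -3.6 354.3  36.4]
(array([479.9, 381.4]), array([191.1,  66.5]), 3.59)
(array([480.8, 381. ]), array([189.2,  67.6]), 3.44)
```

View pics/side21.png

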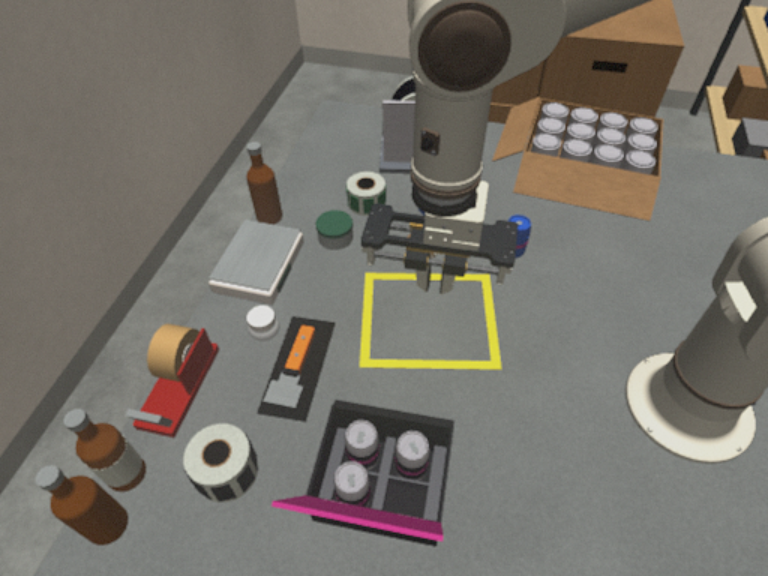

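View pics/top21.png

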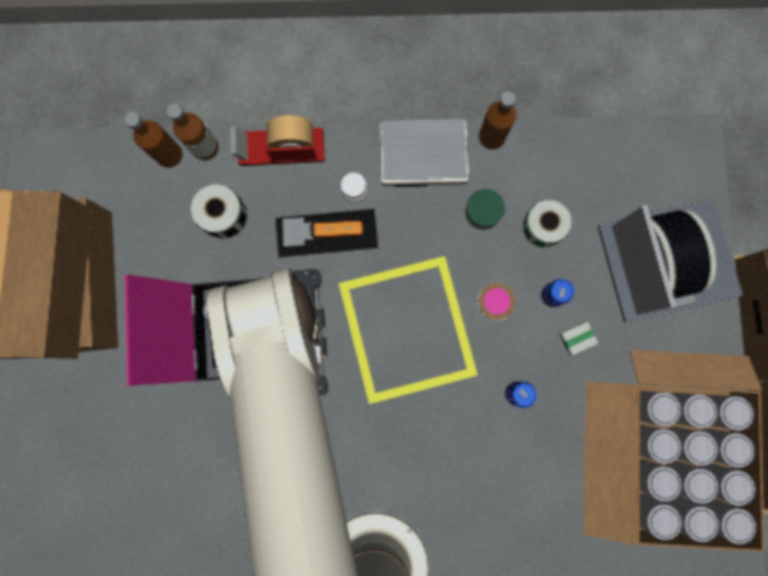

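Call:
carry_out:
  commands: [0, 45, 5, -0.5, 0, 0, 1, 0, 45, 5, 0, 0, 0, 1, 0, 45, 5, 0, 0, 0, 1, 0, 45, 5, 0, 0, 0, 1, 0, 45, 5, 0, 0, 0, 1, 0, 45, 5, 0, 0, 0, 1, 0, 45, 5, 0, 0, 0, 1, 0, 45, 5, 0, 0, 0, 1, 0, 0, 0, 0, 0, 0, 1, 0, 0, 0, 0, 0, 0, 1]

```text
t: 39.55
tcp_pos: [0.4702, 0.4615, 0.4708]
ee_rot: [[-0.001, -0.074, 0.997], [0.001, 0.997, 0.074], [-1.0, 0.002, -0.001]]
force: [0.0, -0.2, -0.9]
gripper_width: 0.008
```

```bash
python3 - <<'E'
from h import *
plan([.476,.450,.397],down(3.4))
im,d=snap('side');L=lid();print(rect(L),L[:,2].max())
cv2.imwrite('pics/s22c.png',cv2.resize(im[180:384,140:340][:,:,::-1],None,fx=2.8,fy=2.8))
E
```

```text
t 39.55 tcp [0.4702 0.4615 0.4708] F [ 0.  -0.2 -0.9] w 0.008385322801879865
[[-0.001, -0.074, 0.997], [0.001, 0.997, 0.074], [-1.0, 0.002, -0.001]] [-39.   25.2 -11.   83.4   4.8  71.8 -46.2]
turn(tool) [ 0.82 -0.06 -0.09] shift after turn mm [ 73.8 -11.8   5.1] shift before turn [ 73.8 -12.    5. ]
(array([552.4, 435.9]), array([ 0.7, 53.6]), 44.94) 0.3938090130699927
```

View pics/s22c.png

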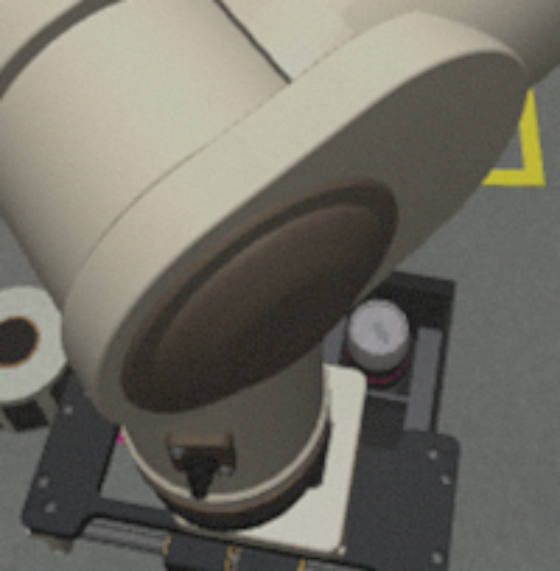

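Call:
carry_out:
  commands: [30, -6, 5, 0.8, 0, 0, 1, 30, 0, 0, 0, 0, 0, 1, 8, 0, 0, 0, 0, 0, 1, 0, 0, 0, 0, 0, 0, 1, 0, -15, 0, 0, 0, 0, 1, 0, -15, 0, 0, 0, 0, 1, 0, -15, 0, 0, 0, 0, 1, 0, -15, 0, 0, 0, 0, 1, 0, -15, 0, 0, 0, 0, 1, 0, -15, 0, 0, 0, 0, 1]

```text
t: 40.6
tcp_pos: [0.4829, 0.3615, 0.4045]
ee_rot: [[0.002, -0.054, 0.999], [0.002, 0.999, 0.054], [-1.0, 0.002, 0.002]]
force: [0.5, 1.6, 0.8]
gripper_width: 0.004
```

Call:
carry_out:
  commands: [0, -15, 0, 0, 0, 0, 1, 0, 0, 0, 0, 0, 0, 1]

```text
t: 40.8
tcp_pos: [0.4843, 0.3449, 0.4037]
ee_rot: [[0.001, -0.051, 0.999], [-0.001, 0.999, 0.051], [-1.0, -0.001, 0.001]]
force: [0.0, -0.5, 0.2]
gripper_width: 0.005
```

```bash
python3 - <<'E'
from h import *
plan([.482,.349,.403],down(3.4))
im,d=snap('top','t23')
cv2.imwrite('pics/t23c.png',cv2.resize(im[150:280,60:230][:,:,::-1],None,fx=4,fy=4))
E
```

```text
t 40.8 tcp [0.4843 0.3449 0.4037] F [ 0.  -0.5  0.2] w 0.00469900733737164
[[0.001, -0.051, 0.999], [-0.001, 0.999, 0.051], [-1.0, -0.001, 0.001]] [-30.8  21.5  -9.3  97.6   4.   61.2 -38.5]
turn(tool) [-0.5   0.06  0.05] shift after turn mm [ 0.7  4.3 -2.1] shift before turn [ 0.7  4.3 -2.1]
```

View pics/t23c.png

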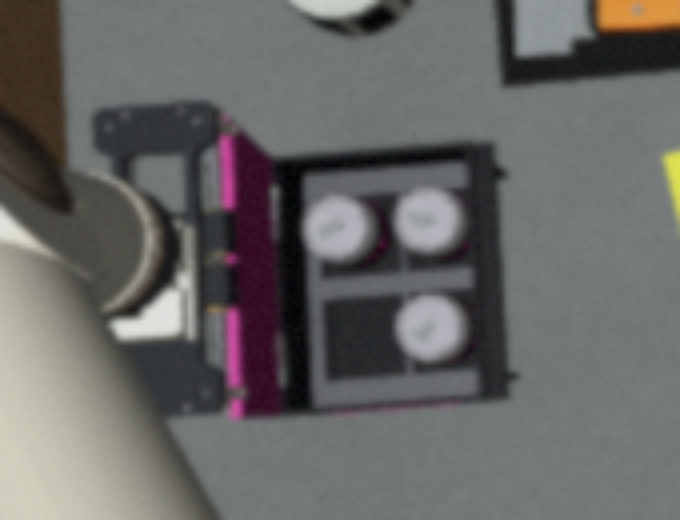

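Call:
carry_out:
  commands: [3, -13, 0, 0, 0, 0, 1, 3, -13, 0, 0, 0, 0, 1, 3, -13, 0, 0, 0, 0, 1, 3, -13, 0, 0, 0, 0, 1, 10, -12, 0, 0, 0, 0, 1, 10, -12, 0, 0, 0, 0, 1, 11, -12, 0, 0, 0, 0, 1, 11, -12, 0, 0, 0, 0, 1, 12, -8, 0, 0, 0, 0, 1, 13, -8, 0, 0, 0, 0, 1]

```text
t: 41.85
tcp_pos: [0.49, 0.2316, 0.3237]
ee_rot: [[0.001, -0.054, 0.999], [0.002, 0.999, 0.054], [-1.0, 0.002, 0.001]]
force: [-0.1, 0.7, -0.2]
gripper_width: 0.005
```

Call:
carry_out:
  commands: [13, -9, 0, 0, 0, 0, 1, 10, -5, 0, 0, 0, 0, 1, 0, 0, 0, 0, 0, 0, 1]

```text
t: 42.15
tcp_pos: [0.4902, 0.2171, 0.2998]
ee_rot: [[-0.002, -0.053, 0.999], [-0.0, 0.999, 0.053], [-1.0, -0.0, -0.002]]
force: [-0.1, -0.0, -1.2]
gripper_width: 0.004
```

```bash
python3 - <<'E'
from h import *
plan([.490,.214,.288],down(3.4))
im,d=snap('side','s24');L=lid();print(rect(L),L[:,2].min(),L[:,2].max())
cv2.imwrite('pics/s24c.png',cv2.resize(im[180:384,140:340][:,:,::-1],None,fx=2.8,fy=2.8))
E
```

```text
t 42.15 tcp [0.4902 0.2171 0.2998] F [-0.1 -0.  -1.2] w 0.003816185969608576
[[-0.002, -0.053, 0.999], [-0.0, 0.999, 0.053], [-1.0, -0.0, -0.002]] [-21.2  23.1  -6.8 110.8   3.6  46.3 -26.9]
turn(tool) [-0.35 -0.11  0.01] shift after turn mm [11.8 -3.1 -0.4] shift before turn [11.8 -3.1 -0.3]
(array([485.9, 278. ]), array([191.8, 143.8]), 3.16) 0.10190315913609183 0.2028904622640395
```

View pics/s24c.png

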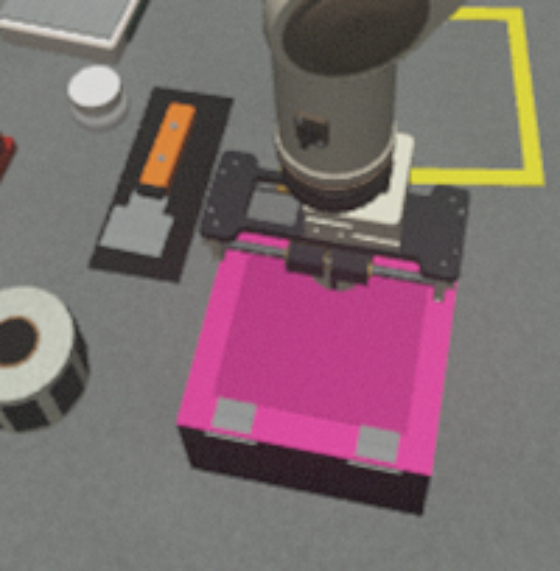

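Call:
carry_out:
  commands: [6, -3, 0, 0, 0, 0, 1, 6, -3, 0, 0, 0, 0, 1, 3, 0, 0, 0, 0, 0, 1, 0, 0, 0, 0, 0, 0, 1]

```text
t: 42.6
tcp_pos: [0.4909, 0.2124, 0.2864]
ee_rot: [[0.001, -0.054, 0.999], [0.001, 0.999, 0.054], [-1.0, 0.001, 0.001]]
force: [-0.1, 0.8, 0.3]
gripper_width: 0.0
```

```bash
python3 - <<'E'
from h import *
st()
im,d=snap('side','s25');L=lid();print(rect(L),L[:,2].min(),L[:,2].max())
A=np.c_[L[:,:2],np.ones(len(L))];print(np.linalg.lstsq(A,L[:,2],rcond=None)[0])
E
```

```text
t 42.6 tcp [0.4909 0.2124 0.2864] F [-0.1  0.8  0.3] w 0.00027975859565912946
[[0.001, -0.054, 0.999], [0.001, 0.999, 0.054], [-1.0, 0.001, 0.001]] [-20.8  24.1  -6.6 111.6   3.8  44.5 -26.5]
(array([486. , 276.1]), array([192.2, 148.1]), 2.97) 0.0994731297332706 0.1971756415560182
[-0.0017713  -0.02175061  0.11424043]
```

Call:
carry_out:
  commands: [2, 0, 0, 0, 0, 0, 1, 2, 0, 0, 0, 0, 0, 1, 0, 0, 0, 0, 0, 0, 1]

```text
t: 42.95
tcp_pos: [0.4913, 0.2127, 0.2842]
ee_rot: [[0.002, -0.054, 0.999], [0.002, 0.999, 0.054], [-1.0, 0.002, 0.002]]
force: [-3.6, -1.9, 10.4]
gripper_width: 0.006
```

Call:
carry_out:
  commands: [1, 0, 0, 0, 0, 0, 1, 0, 0, 0, 0, 0, 0, 1]

```text
t: 43.15
tcp_pos: [0.4913, 0.2127, 0.284]
ee_rot: [[0.002, -0.054, 0.999], [0.002, 0.999, 0.054], [-1.0, 0.002, 0.003]]
force: [-5.6, -2.9, 17.7]
gripper_width: 0.007
```

Call:
carry_out:
  commands: [-6, 0, 0, 0, 0, 0, 1, -40, 0, 0, 0, 0, 0, 1, -40, 0, 0, 0, 0, 0, 1, 0, -50, 0, 0, 0, 0, 1, 0, -50, 0, 0, 0, 0, 1, 0, -50, 0, 0, 0, 0, 1, 0, 0, 0, 0, 0, 0, 1]

```text
t: 43.85
tcp_pos: [0.4994, 0.0547, 0.3677]
ee_rot: [[0.002, -0.043, 0.999], [-0.002, 0.999, 0.043], [-1.0, -0.002, 0.002]]
force: [0.4, 0.1, -0.9]
gripper_width: 0.007
```

```bash
python3 - <<'E'
from h import *
st()
for n in('side','top'):
    im,d=snap(n,n+'26');L=lid(n);print(rect(L),L[:,2].min(),L[:,2].max())
    A=np.c_[L[:,:2],np.ones(len(L))];print(np.linalg.lstsq(A,L[:,2],rcond=None)[0])
    C=cloud(n,d);q=masks(im)['yel']&(d>0)&(abs(C[...,2])<.01);print('bay',rect(C[q]))
E
```

```text
t 43.85 tcp [0.4994 0.0547 0.3677] F [ 0.4  0.1 -0.9] w 0.007054444109542867
[[0.002, -0.043, 0.999], [-0.002, 0.999, 0.043], [-1.0, -0.002, 0.002]] [ -7.2  14.4  -2.4 112.5   0.9  53.   -7.7]
(array([486.8, 265.8]), array([192. , 167.2]), 3.27) 0.1010384502242686 0.11174967844200412
[-0.00122579  0.00068576  0.10656189]
bay (array([484.3, -79.9]), array([266. , 237.6]), 13.26)
(array([489.5, 230. ]), array([192.5, 238.1]), 3.36) 0.099093358578628 0.578268830919659
[ 0.01342407 -0.08634453  0.12503133]
bay (array([485.5, -78.1]), array([265. , 236.5]), 13.35)
```

View pics/side26.png

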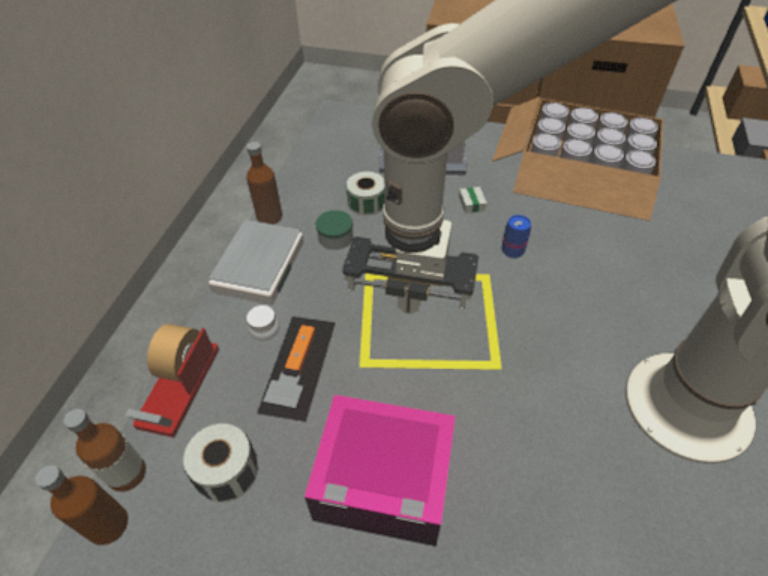

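```bash
python3 - <<'E'
from h import *
plan([.4795,.400,.230],down(3.3))
E
```

```text
t 43.95 tcp [0.4992 0.0612 0.3677] F [-0.1  1.  -0.2] w 0.0040566663258890774
[[0.002, -0.051, 0.999], [0.002, 0.999, 0.051], [-1.0, 0.002, 0.002]] [ -7.5  14.4  -2.9 112.5   0.8  53.   -7.9]
turn(tool) [-0.4   0.11 -0.09] shift after turn mm [ 1.377e+02  3.394e+02 -2.000e-01] shift before turn [138.3 339.1  -2.8]
```

Call:
carry_out:
  commands: [0, 43, 0, -0.4, 0, 0, -1, 0, 43, 0, 0, 0, 0, -1, 0, 43, 0, 0, 0, 0, -1, 0, 43, 0, 0, 0, 0, -1, 0, 43, 0, 0, 0, 0, -1, 0, 43, 0, 0, 0, 0, -1, 0, 43, 0, 0, 0, 0, -1, 0, 43, 0, 0, 0, 0, -1, 0, 0, 0, 0, 0, 0, -1, 0, 0, 0, 0, 0, 0, -1]

```text
t: 44.95
tcp_pos: [0.4761, 0.4091, 0.3675]
ee_rot: [[-0.0, -0.067, 0.998], [0.002, 0.998, 0.067], [-1.0, 0.002, -0.0]]
force: [0.8, 0.6, 0.3]
gripper_width: 0.831
```

```bash
python3 - <<'E'
from h import *
plan([.4795,.400,.230],down(3.3))
im,d=snap('top','t27')
E
```

```text
t 44.95 tcp [0.4761 0.4091 0.3675] F [0.8 0.6 0.3] w 0.8307848472982503
[[-0.0, -0.067, 0.998], [0.002, 0.998, 0.067], [-1.0, 0.002, -0.0]] [-35.2  26.9 -10.5  94.7   5.4  58.8 -43.6]
turn(tool) [ 0.55 -0.   -0.13] shift after turn mm [137.5  -9.3   2.9] shift before turn [137.5  -9.7   2.8]
```

View pics/t27.png

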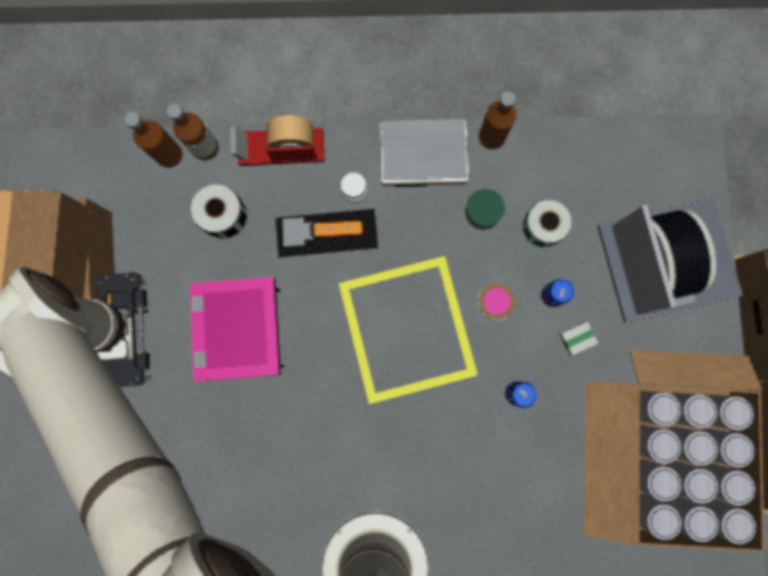

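Call:
carry_out:
  commands: [40, -9, 3, 0.5, 0, 0, -1, 40, 0, 0, 0, 0, 0, -1, 30, 0, 0, 0, 0, 0, -1, 20, 0, 0, 0, 0, 0, -1, 7, 0, 0, 0, 0, 0, -1, 0, 0, 0, 0, 0, 0, -1, 0, 0, 0, 0, 0, 0, -1]

```text
t: 45.7
tcp_pos: [0.4828, 0.3973, 0.2324]
ee_rot: [[0.003, -0.052, 0.999], [0.003, 0.999, 0.052], [-1.0, 0.003, 0.003]]
force: [0.6, 0.2, -0.2]
gripper_width: 1.004
```

```bash
python3 - <<'E'
from h import *
plan([.481,.365,.230],down(3.3))
im,d=snap('side','s28')
cv2.imwrite('pics/s28c.png',cv2.resize(im[200:384,140:340][:,:,::-1],None,fx=3,fy=3))
E
```

```text
t 45.7 tcp [0.4828 0.3973 0.2324] F [ 0.6  0.2 -0.2] w 1.0036974344559044
[[0.003, -0.052, 0.999], [0.003, 0.999, 0.052], [-1.0, 0.003, 0.003]] [-35.3  36.2  -8.9  99.8   7.5  44.4 -44.9]
turn(tool) [-0.33  0.17 -0.14] shift after turn mm [  2.4 -32.2  -3.6] shift before turn [  2.3 -32.2  -3.4]
```

View pics/s28c.png

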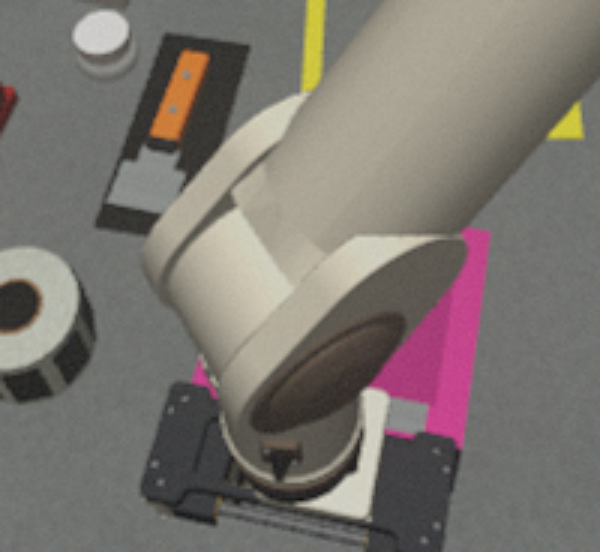

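Call:
carry_out:
  commands: [1, -12, -3, -0.3, 0, 0, -1, 0, -12, 0, 0, 0, 0, -1, 0, -8, 0, 0, 0, 0, -1, 0, -6, 0, 0, 0, 0, -1, 0, -6, -1, -0.2, 0, 0, -1, 0, -8, -1, -0.2, 0, 0, -1, 0, -8, -1, -0.2, 0, 0, -1, 0, -8, -1, -0.2, 0, 0, -1, 0, -8, -1, -0.2, 0, 0, -1, 0, 0, 0, 0, 0, 0, -1]

```text
t: 46.75
tcp_pos: [0.4787, 0.3225, 0.2308]
ee_rot: [[0.003, -0.077, 0.997], [0.006, 0.997, 0.077], [-1.0, 0.006, 0.004]]
force: [0.4, 5.9, -3.0]
gripper_width: 0.999
```

```bash
python3 - <<'E'
from h import *
plan([.4637,.0105,.230],down(13.3))
for n in ('side','top'):
    im,d=snap(n,n+'29');
    C=cloud(n,d);m=masks(im)['mag']&(d>0)&(C[...,2]>.09)&(C[...,2]<.12);print(rect(C[m]),m.sum())
E
```

```text
t 46.75 tcp [0.4787 0.3225 0.2308] F [ 0.4  5.9 -3. ] w 0.9993242844099771
[[0.003, -0.077, 0.997], [0.006, 0.997, 0.077], [-1.0, 0.006, 0.004]] [-29.2  32.6  -9.5 107.    7.6  40.7 -38.5]
turn(tool) [-8.9   0.24 -0.31] shift after turn mm [   0.8 -300.2  -86.4] shift before turn [  -1.1 -310.   -38.9]
(array([478.8, 231.9]), array([209.7, 131.8]), 18.4) 1241
(array([486.3, 229.2]), array([191.8, 163.4]), 4.47) 3191
```

View pics/top29.png

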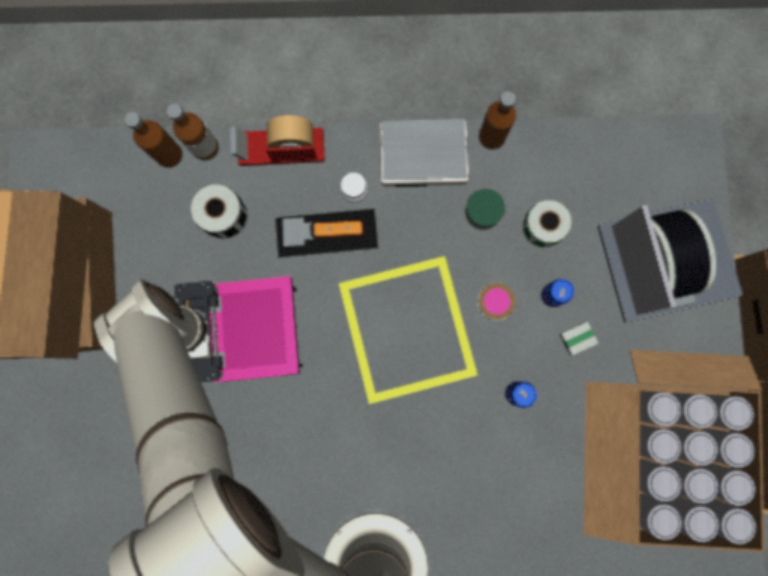

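Call:
carry_out:
  commands: [0, -10, -1, -0.3, 0, 0, -1, 0, -10, -1, -0.3, 0, 0, -1, 0, -10, -1, -0.3, 0, 0, -1, 0, -10, -1, -0.3, 0, 0, -1, 0, -10, -2, -0.3, 0, 0, -1, 0, -10, -1, -0.3, 0, 0, -1, 0, -10, -2, -0.3, 0, 0, -1, 0, -10, -1, -0.3, 0, 0, -1, 0, -10, -2, -0.3, 0, 0, -1, 0, -10, -2, -0.3, 0, 0, -1]

```text
t: 47.85
tcp_pos: [0.4747, 0.2231, 0.2309]
ee_rot: [[0.004, -0.13, 0.991], [0.007, 0.991, 0.13], [-1.0, 0.007, 0.005]]
force: [-0.4, 9.3, 0.3]
gripper_width: 1.0
```

```bash
cat > chk.py <<'E'
from h import *
plan([.4637,.0105,.230],down(13.3))
for n in ('side','top'):
    im,d=snap(n,n+'_last');
    C=cloud(n,d);m=masks(im)['mag']&(d>0)&(C[...,2]>.09)&(C[...,2]<.12);print(n,rect(C[m]),m.sum())
E
python3 chk.py
```

```text
t 47.85 tcp [0.4747 0.2231 0.2309] F [-0.4  9.3  0.3] w 1.000312255580163
[[0.004, -0.13, 0.991], [0.007, 0.991, 0.13], [-1.0, 0.007, 0.005]] [-19.6  28.6 -10.2 114.5   7.7  37.2 -27.3]
turn(tool) [-5.81  0.31 -0.37] shift after turn mm [   0.9 -204.3  -59.6] shift before turn [  -0.7 -209.3  -38.6]
side (array([486.9, 130.4]), array([191.6, 164.8]), 8.01) 1305
top (array([488.3, 121.9]), array([191.6, 148.9]), 7.51) 3084
```

Call:
carry_out:
  commands: [0, -10, -2, -0.3, 0, 0, -1, 0, -10, -1, -0.3, 0, 0, -1, 0, -10, -2, -0.3, 0, 0, -1, 0, -10, -2, -0.3, 0, 0, -1, 0, -10, -2, -0.3, 0, 0, -1, 0, -10, -2, -0.2, 0, 0, -1, 0, -10, -2, -0.3, 0, 0, -1, 0, -10, -2, -0.3, 0, 0, -1, 0, -10, -2, -0.3, 0, 0, -1, 0, -10, -2, -0.3, 0, 0, -1]

```text
t: 48.95
tcp_pos: [0.4712, 0.1216, 0.2307]
ee_rot: [[0.005, -0.181, 0.983], [0.007, 0.983, 0.181], [-1.0, 0.006, 0.006]]
force: [-1.4, 11.6, 2.8]
gripper_width: 0.999
```

```bash
python3 chk.py
```

```text
t 48.95 tcp [0.4712 0.1216 0.2307] F [-1.4 11.6  2.8] w 0.9992512635975649
[[0.005, -0.181, 0.983], [0.007, 0.983, 0.181], [-1.0, 0.006, 0.006]] [ -8.5  25.8 -10.7 119.6   7.6  34.9 -14. ]
turn(tool) [-2.87  0.33 -0.32] shift after turn mm [   0.7 -106.4  -32.9] shift before turn [  -0.  -107.9  -27.5]
side (array([488.9,  26.1]), array([191.3, 160.2]), 10.3) 1065
top (array([490.6,  20.8]), array([190. , 145.1]), 10.61) 2992
```

View pics/side_last.png

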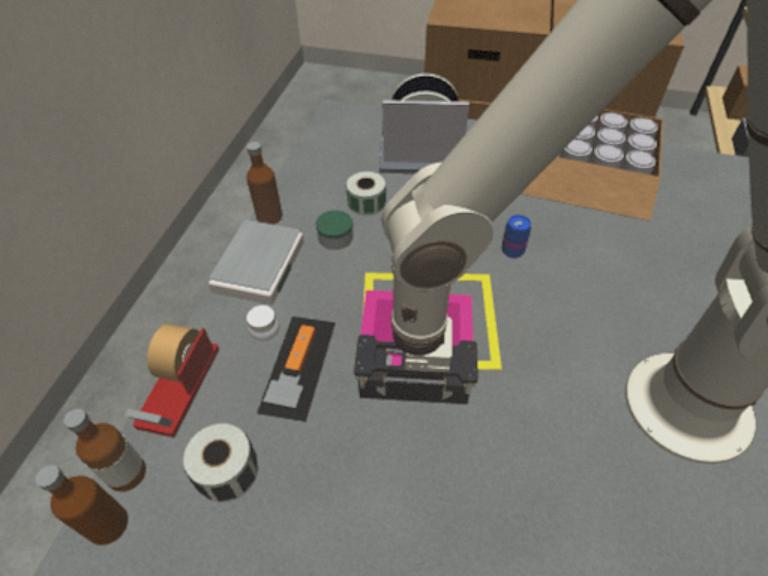

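Call:
carry_out:
  commands: [0, -10, -3, -0.3, 0, 0, -1, 0, -10, -2, -0.3, 0, 0, -1, 0, -10, -3, -0.3, 0, 0, -1, 0, -10, -2, -0.3, 0, 0, -1, 0, -10, -3, -0.3, 0, 0, -1, 0, -10, -2, -0.3, 0, 0, -1, 0, -10, -3, -0.3, 0, 0, -1, 0, -10, -3, -0.3, 0, 0, -1, 0, -10, -3, -0.3, 0, 0, -1, 0, -6, -2, -0.3, 0, 0, -1]

```text
t: 50.05
tcp_pos: [0.4654, 0.0219, 0.2306]
ee_rot: [[0.005, -0.233, 0.973], [0.006, 0.973, 0.232], [-1.0, 0.004, 0.006]]
force: [0.6, 13.3, 5.0]
gripper_width: 1.001
```

Call:
carry_out:
  commands: [0, 0, 0, 0, 0, 0, -1]

```text
t: 50.15
tcp_pos: [0.4654, 0.0211, 0.2305]
ee_rot: [[0.005, -0.232, 0.973], [0.004, 0.973, 0.232], [-1.0, 0.003, 0.006]]
force: [-0.9, 8.3, 5.2]
gripper_width: 1.002
```

```bash
python3 chk.py
```

```text
t 50.15 tcp [0.4654 0.0211 0.2305] F [-0.9  8.3  5.2] w 1.0022751705155721
[[0.005, -0.232, 0.973], [0.004, 0.973, 0.232], [-1.0, 0.003, 0.006]] [  3.4  24.3 -10.8 122.4   7.6  33.7   0.6]
turn(tool) [ 0.1   0.34 -0.18] shift after turn mm [ 0.5 -9.9 -4. ] shift before turn [ 0.5 -9.9 -4.1]
side (array([488.9, -78.3]), array([191. , 151.9]), 14.05) 844
top (array([490.6, -81.1]), array([187.1, 135.7]), 13.51) 2658
```

View pics/top_last.png

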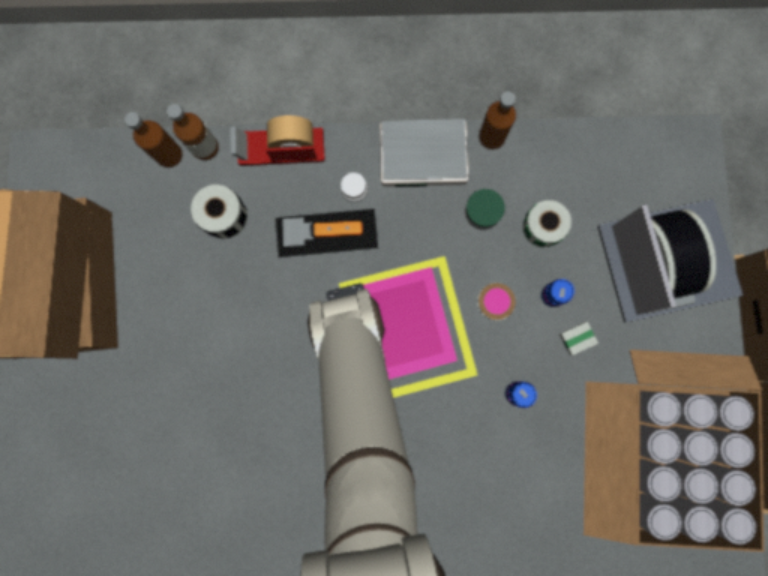

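Call:
carry_out:
  commands: [0, -5, -2, 0, 0, 0, -1, 0, -4, -2, 0, 0, 0, -1, 0, 0, 0, 0, 0, 0, -1, 0, 8, 0, 0, 0, 0, -1, 0, 40, 0, 0, 0, 0, -1, 0, 40, 0, 0, 0, 0, -1, -40, 20, 0, 0, 0, 0, -1, -40, 40, 0, 0, 0, 0, -1, -40, 40, 0, 0, 0, 0, -1, 0, 40, 0, 0, 0, 0, -1]

```text
t: 51.25
tcp_pos: [0.4138, 0.2233, 0.345]
ee_rot: [[0.009, -0.226, 0.974], [0.004, 0.974, 0.226], [-1.0, 0.002, 0.01]]
force: [1.4, 0.7, -0.1]
gripper_width: 1.0
```

Call:
carry_out:
  commands: [0, 50, 0, 0, 0, 0, -1, 0, 50, 0, 0, 0, 0, -1, 0, 0, 0, 0, 0, 0, -1]

```text
t: 51.55
tcp_pos: [0.3866, 0.326, 0.3413]
ee_rot: [[0.001, -0.238, 0.971], [0.006, 0.971, 0.238], [-1.0, 0.006, 0.003]]
force: [-0.1, -0.0, -0.4]
gripper_width: 1.0
```

```bash
cat > chk2.py <<'E'
from h import *
st()
for n in ('side','top'):
    im,d=snap(n,n+'_fin');C=cloud(n,d);m=masks(im)
    q=m['mag']&(d>0)&(C[...,2]>.09)&(C[...,2]<.12);L=rect(C[q]);print(n,'lid',L,np.median(C[q][:,2]))
    q=m['yel']&(d>0)&(abs(C[...,2])<.012);B=rect(C[q]);print('bay',B)
    e=np.array(L[0])-B[0];a=np.radians(13.3);print('err mm along bay y/x',e@[np.cos(a),np.sin(a)],e@[-np.sin(a),np.cos(a)])
E
python3 chk2.py
```

```text
t 51.55 tcp [0.3866 0.326  0.3413] F [-0.1 -0.  -0.4] w 1.0003329562445655
[[0.001, -0.238, 0.971], [0.006, 0.971, 0.238], [-1.0, 0.006, 0.003]] [-26.1  17.8 -19.9 113.    7.5  50.1 -36.2]
side lid (array([512.4, -72.6]), array([136.5, 168.4]), 13.42) 0.10573592497799034
bay (array([552.4, -63.8]), array([126.1, 237.2]), 13.39)
err mm along bay y/x -40.951592598338856 0.638015407085803
top lid (array([487.2, -78.3]), array([188. , 160.4]), 13.68) 0.10700136059860843
bay (array([485.8, -78.1]), array([265. , 236.3]), 13.24)
err mm along bay y/x 1.31644047445028 -0.5167054066187614
```

View pics/top_fin.png

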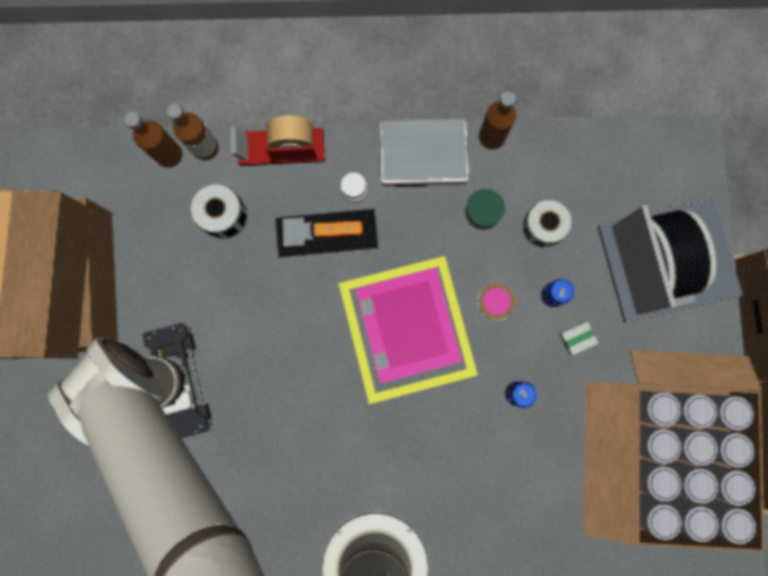

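View pics/side_fin.png

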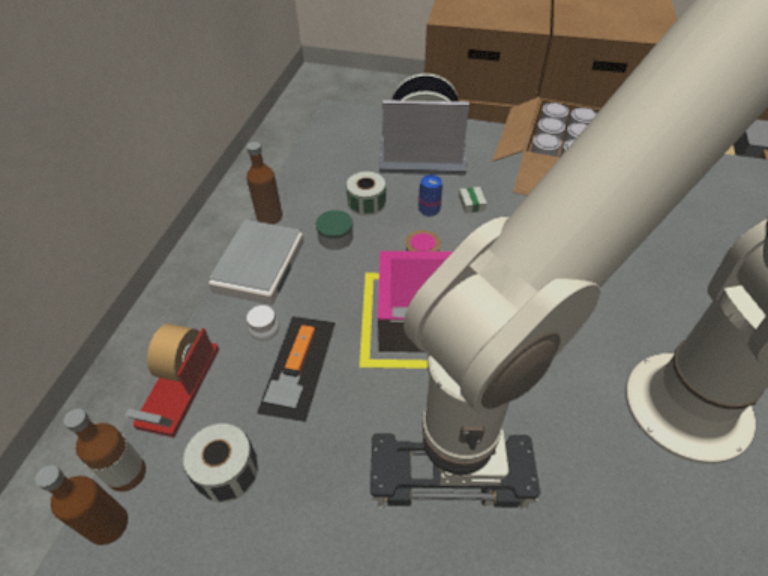

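```bash
python3 - <<'E'
from h import *
im=np.load('/tmp/top_im.npy');d=np.load('/tmp/top_d.npy');C=cloud('top',d);q=masks(im)['mag']&(d>0)&(C[...,2]>.09)&(C[...,2]<.13);L=C[q]
A=np.c_[L[:,:2],np.ones(len(L))];print('lid slope',np.linalg.lstsq(A,L[:,2],rcond=None)[0][:2])
print(manip.close_job())
E
```

```text
lid slope [-0.00036392  0.00103653]
the job is handed in; nothing more can be done
None
```

The tasting case is packed, shut and sitting square inside the yellow tape. I handed the job in at about 52 s of the 210 s allowed.

- **Lid and scraper:** I pried the lid with the scraper blade, swung it open to about 1.95 rad, and laid the scraper back on its mat. The scraper was later knocked partly off the mat, so I put it back.
- **Cans:** There were three silver black-and-magenta cans, and they now stand upright in pockets 4, 2 and 1. The two blue look-alikes were left alone.
- **Closing and pushing:** I pressed the lid shut with about 18 N, then pushed the case flat along the bench into the tape outline.

**Last checks**
- **Position:** The top view puts the case within about 1.5 mm and 0.5° of the bay's centre.
- **Lid:** It reads 106–107 mm high with a slope of about 0.001, so it is fully shut.
- **Other items:** The scraper is on its mat, and the other objects look unmoved in the last pictures.
- **Disagreement:** In the last side picture the arm hid part of the case and bay. Its 41 mm offset comes from that, so I relied on the top view for position.

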